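Fit the shelf panel under the bath's rim, load the jars, set the thermostat

ROBOT

A 7-joint arm with a two-finger parallel gripper is mounted at the origin on a cart in front of the work surface, level with it; the furniture and walls round the work are solid. World frame = base frame: x ahead of the robot, y to its left, z up, the work surface at z = 0. Lengths are in m, angles in degrees, forces in N, time in s.
With the tool pointing down it reaches from about 0.425 to 0.875 m from the base axis. Payload 4.7 kg.
Tool frame: the origin (TCP) lies midway between the tips of the shut fingers; the grasp point (between the pads) lies 19 mm behind it; z points along the fingers, y is the line along which they close (so a half turn about z gives the same grasp; the last joint's range is limited). The gripper opens to 87 mm and grips with 3 to 60 N. Pads are 19 mm wide; open, the fingers measure 117 mm over their backs; the gripper's body (75 mm by 190 mm) begins 51 mm behind the grasp point.
Start: joints at [-71.27, 18.392, -4.016, 83.108, 1.295, 78.541, -3.26], TCP at [0.2, 0.618, 0.223] pointing down, gripper open.
Joint ranges: [-163.93, 163.93], [-17.29, 119.83], [-79.2, 71.16], [3.27, 140.29], [-89.18, 269.18], [5.43, 117.66], [-154.24, 154.24]. Speed limits (degrees/s): [147.25, 147.25, 180, 180, 180, 180, 180].

INTERFACE

Orientations are given as [roll, pitch, yaw] about the fixed x, y, z axes, in that order (R = Rz(yaw) Ry(pitch) Rx(roll)).
In Python, from cell import env gives the robot as it stands.
- The arm moves only by the tool step_arm, never from a script. Its argument "moves" is a list of rows, each an object with "dp": the shift along the tool's x, y, z in mm, a list of three; "dr": the turn, a rotation vector about the tool's x, y, z in rad, a list of three; "fingers": the closure, from 0 (fully open) to 1 (shut). In form: [{"dp": [dx, dy, dz], "dr": [ax, ay, az], "fingers": fingers}, ...]. A call has exactly 5 rows; each row shifts and turns the commanded pose from where the row before left it, along the tool's axes as they then stand; what a row does not reach is not made up. A row lasts 1/8 s, in which the tool goes at most 62.5 mm and 10.7 degrees, less where a joint would pass 70% of its speed; a pose out of reach is approached as far as the arm can. A call with a gripper value outside its range is refused whole. The fingers move at their own pace and stop on an object; "squeeze" is the grip in N (left out, the last holds). Time passes only in rows, so rows that do not move let the fingers close, or fill a call up. It gives the time, the measured TCP pose, the force, the opening and the grip force at its end, in the units of the state.
- env.get_obs(): the state, without advancing time (a new reading comes with each control period).
- env.read_camera(name): name is "scene" or "side" or "wrist"; returns the picture (480x640x3 uint8, red, green, blue); there is no depth.
- env.camera_model(name): a dict with "fx", "fy", "cx", "cy" (pixels), "R" (3x3) and "t" (3): a world point X has camera coordinates R X + t. Camera axes: x right, y down, z forward; pixel columns grow to the right and rows downward; lengths in m; the calibration is good to about 2 mm. A picture is of the moment at which its call begins: read the wrist's pose just before it. camera_model takes no time and is no camera call; for the wrist camera it gives the pose at the moment of the call.
- env.sign_off(): hands the job in; it is judged then, once.
The state is a dict: "time_s": time; "qpos": joint angles; "joint_velocities": joint speeds; "effort": joint torques, N m; "tool_pos": TCP position; "tool_rot": TCP orientation; "force": force on the tool from outside, world axes, zero at the start; "wrist_torque": the same for the moment, N m; "grip_width": finger opening in m; "grasp_force": force on a finger pad.
Only numpy, scipy, OpenCV 4.12 (cv2) and the standard library are available. Lean on these libraries where they do the work, as an engineer would, in place of code of your own. Each camera call takes 0.05 s, during which the arm holds its last target. There are 200 camera calls.

TASK

Get the thermostat bath ready: tilt the slotted shelf panel in past the overhanging end lips of the tank, which leave an opening shorter than the panel, and settle it flat on the ledges over the heating element. Then stand all the sample jars that are on the bench upright on the panel. Once they are in, turn the thermostat dial clockwise from off until its pointer lines up with the small set-point tab at the edge of the scale, and leave the timer and the steel rotor lid on the bench undisturbed.

Things in the scene. Friction and masses are not known exactly. Their poses are not given: they have to be found in the camera images.
- bath: white thermostat bath, fixed on the bench, tank open at the top. Origin under the tank's centre at bench level, x along the tank away from the robot, z up. Tank inside 320 (x) by 160 mm (y), walls 14 mm. Lips, ledges: see opening, near_ledge, far_ledge. A control housing, top also at z = 104 mm, stands on the -y side (x +-90, y -93 to -179 mm)
- opening (a point): centre of the tank's opening, level with the rim's top (z = 104 mm), axes as the bath. At both x ends a lip 6 mm thick (z 98 to 104 mm) reaches 32 mm inward, so the opening is 256 mm long (x +-128 mm); it is 160 mm wide (y +-80 mm, no lips on the long sides)
- near_ledge (a point): middle of the ledge at the tank's near (-x) end: its top at z = 61 mm, it spans x -160 (end wall) to -108 mm from the bath's origin, over the tank's whole width; 37 mm are free between ledge and lip
- far_ledge (a point): the same at the far (+x) end, x 108 to 160 mm. The heating element lies lower, between the ledges
- shelf_panel: flat slotted steel panel 280 (its x) by 136 (y) by 5 mm, 0.35 kg, same after a half turn. Origin under its centre, z out of the upper face. In its middle, on two posts, a black grip bar 10 mm thick (x), 64 mm long (y), 53 to 79 mm above the underside. With one end on a ledge, against the end wall, the other can swing down past its lip; in place it has +-20 mm play in x, +-12 mm in y
- panel_grip (a point): centre of the panel's grip bar, 66 mm above the panel's underside
- jar_a: squat glass sample jar with a grey screw lid, 56 mm in diameter, 44 mm high (the lid is the top 15 mm), about 0.12 kg; origin under its centre, z along its axis; all jars look alike; may be absent (None)
- jar_b: squat glass sample jar with a grey screw lid, 56 mm in diameter, 44 mm high (the lid is the top 15 mm), about 0.12 kg; origin under its centre, z along its axis; all jars look alike; may be absent (None)
- jar_c: squat glass sample jar with a grey screw lid, 56 mm in diameter, 44 mm high (the lid is the top 15 mm), about 0.12 kg; origin under its centre, z along its axis; all jars look alike; may be absent (None)
- jar_d: squat glass sample jar with a grey screw lid, 56 mm in diameter, 44 mm high (the lid is the top 15 mm), about 0.12 kg; origin under its centre, z along its axis; all jars look alike; may be absent (None)
- dial (a joint): angle of the thermostat dial (rad): 0 at off, grows clockwise seen from above, stops at -0.05 and 4.76; turns with light friction (0.04 N m) and stays where it is left. Round black knob, 49 mm in diameter, with an upright grip bar 44 mm long (its x), 11 mm thick and 24 mm high (9 to 33 mm above the control housing's top)
- dial_grip (a point): on the dial's axis, 25 mm above the control housing's top (z about 130 mm); x points along the bar to the pointer end, z up
- dial_pointer (a point): pointer end of the dial's bar (end of the white line), 22 mm from the axis; x points outward
- set_tab (a joint): angle at which the set-point tab sits, same zero and direction as the dial: the dial is set when both values are equal. The tab stays put
- tab_tip (a point): tip of the small black set-point tab at the rim of the dial's round aluminium scale, 31 mm from the dial's axis; x points outward
- timer: flat white bench timer, 60 x 66 x 15 mm, to be left alone; origin under its centre
- rotor_lid: round steel rotor lid with a small knob, 63 mm in diameter, 36 mm high, to be left alone; origin under its centre. The fixed centrifuge next to it is 95 mm high, its raised lid 0.3 m; left of that, 0.64 m straight ahead of the robot, leans a thin pipette stand 0.33 m high: carry things past in front of it (within 0.5 m of the base)
There are look-alikes about, which are no part of the job. What is shaped like the jar_d but blue, orange or turquoise is not meant.

How it is judged (in metres and radians):
On the way, in this order (a step that is already met when the one before it is completed fails the run):
1. the shelf panel lies flat on both ledges inside the tank (angle between shelf_panel's own z axis and vertical below 0.035 rad and z of shelf_panel in the frame of bath between 0.057 and 0.065 m and x of shelf_panel in the frame of bath between -0.025 and 0.025 m and y of shelf_panel in the frame of bath between -0.02 and 0.02 m), for 0.2 s.
2. all jars that are there stand upright on the panel in the tank (all of step 1 and angle between each of jar_a, jar_b, jar_c, jar_d's own z axis and vertical below 0.1 rad and z of jar_a in the frame of shelf_panel between 0.002 and 0.009 m and x of jar_a in the frame of shelf_panel between -0.14 and 0.14 m and y of jar_a in the frame of shelf_panel between -0.075 and 0.075 m and z of jar_b in the frame of shelf_panel between 0.002 and 0.009 m and x of jar_b in the frame of shelf_panel between -0.14 and 0.14 m and y of jar_b in the frame of shelf_panel between -0.075 and 0.075 m and z of jar_c in the frame of shelf_panel between 0.002 and 0.009 m and x of jar_c in the frame of shelf_panel between -0.14 and 0.14 m and y of jar_c in the frame of shelf_panel between -0.075 and 0.075 m and z of jar_d in the frame of shelf_panel between 0.002 and 0.009 m and x of jar_d in the frame of shelf_panel between -0.14 and 0.14 m and y of jar_d in the frame of shelf_panel between -0.075 and 0.075 m), for 0.2 s.
3. the dial's pointer is in line with the set-point tab (angle between the x axis of dial_pointer and the x axis of tab_tip, either way round below 0.1 rad and horizontal distance between dial_pointer and tab_tip below 0.02 m), for 0.2 s.
At the end, for the whole second after the job is handed in: the panel lies flat (within 0.035 rad) on both ledges (its underside 57 to 65 mm above the bench), every jar that is there stands upright (within 0.1 rad) with its foot on the panel inside the tank, all at rest, and the dial is within 0.1 rad of the set-point tab (all of step 2 and all of step 3 and linear speed of each of jar_a, jar_b, jar_c, jar_d, shelf_panel below 0.02 m/s); the robot touches nothing.
It fails at once if the timer or the rotor lid is shifted by more than 30 mm (distance of any of timer, rotor_lid from where it was at the start of the episode above 0.03 m).
Of jar_a, jar_b, jar_c, jar_d only 2 to 4 are there at a start; the rules pass over those that are not, and their reading is None.
At some moment in a run one of jar_a, jar_b, jar_c, jar_d may be knocked a few centimetres aside while the robot is not near it.
It also fails if it takes over 210 s, if anything falls off the work surface, if the arm or the gripper's body presses on something with over 40 N, if the wrist force passes 120 N, or if a joint passes its speed limit or range.

## Working session

There is one attempt and no reset: what is moved stays moved. The work goes in short steps, Python scripts to look and compute and a tool call to move; the robot and the scene stay as the last step left them, time stands still between calls to the robot, and variables do not carry over. Pictures are saved under pics/ and viewed, at most 14 in all, crops included, and the job is handed in when it is done.

Besides the shell and the picture viewer there is one more tool, called after "Request:" as a command line: name --argument value ..., lists and objects as JSON in quotes. step_arm: Moves the arm, as the interface text tells. Its arguments: {"type":"object","properties":{"moves":{"type":"array","items":{"type":"object","properties":{"dp":{"type":"array","items":{"type":"number"}},"dr":{"type":"array","items":{"type":"number"}},"fingers":{"type":"number"}}}},"squeeze":{"type":"number"}},"required":["moves"]}

```bash
ls; mkdir -p pics; python3 - <<'E'
from cell import env
import cv2
print(env.get_obs())
for n in("scene","side"):
    im=env.read_camera(n); cv2.imwrite(f"pics/{n}0.png",im[:,:,::-1]); m=env.camera_model(n); print(n,{k:(v if not hasattr(v,'tolist') else v.tolist()) for k,v in m.items()})
E
```

```text
pics
{'time_s': 0.0, 'qpos': array([-71.27024209,  18.43826966,  -4.01620942,  83.17377668,
         1.29420516,  78.54112888,  -3.26102894]), 'joint_velocities': array([-0.07570559,  0.11951797,  0.08061744,  0.06619159, -0.06830249,
       -0.05847511, -0.02936517]), 'effort': array([-1.10309054e-03, -4.91293752e+01, -4.04074648e-01, -3.12528706e+01,
       -6.37110136e-02,  4.33849054e-02,  1.86308657e-04]), 'tool_pos': array([0.19988631, 0.61792708, 0.22148042]), 'tool_rot': array([-1.79892026e+02,  4.74510948e-03,  1.62079427e+02]), 'force': array([-1.0196794 ,  0.22284997, -0.24980983]), 'wrist_torque': array([-0.00441978, -0.01317475,  0.03222242]), 'grasp_force': 0.0, 'grip_width': 0.08708665331449271}
scene {'fx': 521.3491499292024, 'fy': 521.3491499292024, 'cx': 332.2516261196359, 'cy': 244.3080485067155, 'R': [[-0.8187119533332536, -0.5738202526312686, 0.021001312802666768], [-0.2527735696353579, 0.32732829945918784, -0.910473342205556], [0.5155737192323203, -0.7507239852591251, -0.41303418501815253]], 't': [0.3319236392728884, 0.2933014662825995, 1.4360999586875802]}
side {'fx': 457.6212410043064, 'fy': 457.6212410043064, 'cx': 317.9577471853588, 'cy': 245.91546025986582, 'R': [[0.9968375697693131, -0.07860113333503442, -0.011692789866330247], [-0.04451838069024569, -0.430484246916939, -0.9014995435035308], [0.0658253239804285, 0.8991691581648052, -0.43262206569714823]], 't': [-0.5353528020872887, 0.05564058430379111, 1.4308802983878823]}
```

View pics/scene0.png

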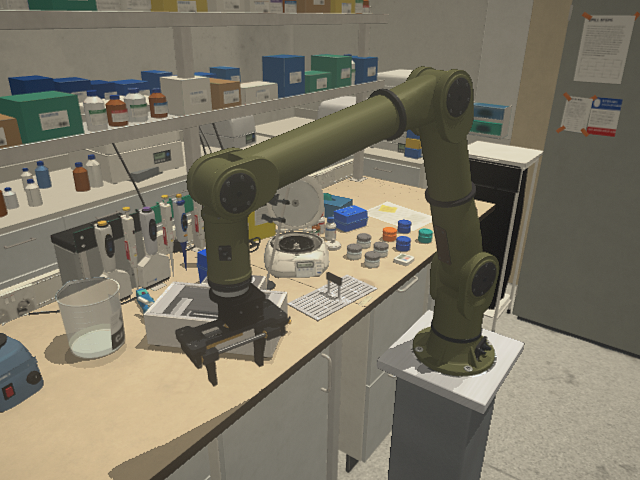

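View pics/side0.png

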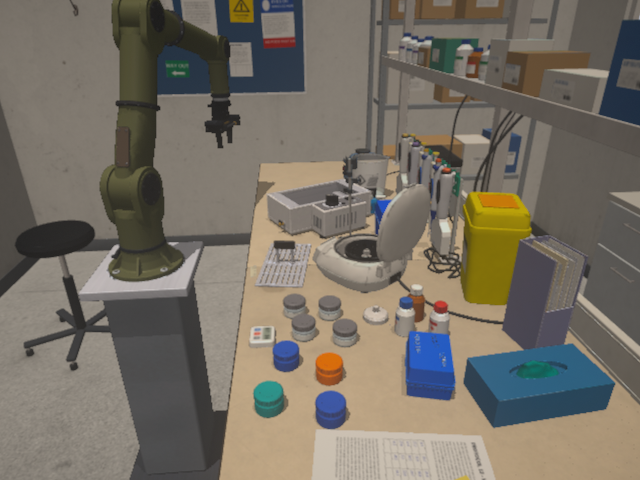

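```bash
cat > h.py <<'E'
import numpy as np, cv2
from scipy.spatial.transform import Rotation as Ro
from cell import env
def grab(n,f=None):
    m=env.camera_model(n); im=env.read_camera(n)
    if f: cv2.imwrite(f"pics/{f}.png",im[:,:,::-1])
    return im,m
def ray(m,u,v,z):
    """world point at height z seen at pixel u,v"""
    R=np.array(m["R"]);t=np.array(m["t"])
    c=-R.T@t; d=R.T@np.array([(u-m["cx"])/m["fx"],(v-m["cy"])/m["fy"],1])
    return c+d*(z-c[2])/d[2]
def proj(m,X):
    p=(np.array(m["R"])@np.atleast_2d(X).T).T+np.array(m["t"])
    return np.c_[p[:,0]/p[:,2]*m["fx"]+m["cx"],p[:,1]/p[:,2]*m["fy"]+m["cy"]]
def go(target,rpy=None,rows=5,fingers=None):
    """print world->tool displacement to target"""
    o=env.get_obs();R=Ro.from_euler('xyz',o["tool_rot"],degrees=True)
    dp=R.inv().apply(np.array(target)-o["tool_pos"])*1000
    print("dp total",dp.round(1))
    if rpy is not None:
        print("dr total",(R.inv()*Ro.from_euler('xyz',rpy,degrees=True)).as_rotvec().round(3))
E
python3 - <<'E'
from h import *
m=env.camera_model("side")
for n,u,v,z in [("j1",294,301,.044),("j2",329,303,.044),("j3",303,323,.044),("j4",345,328,.044),("timer",262,334,.015),("rotor",375,316,.01),("pgrip",284,243,.075),("pc1",268,243,.005),("pc2",312,246,.005),("pc3",306,286,.005),("pc4",258,283,.005),("dial",332,200,.13),("bath near-right",275,228,.104),("b",318,208,.104),("b",268,195,.104),("b",352,182,.104),("h",368,200,.104),("h",320,216,.104)]:
    print(n,ray(m,u,v,z).round(3))
im=cv2.imread("pics/side0.png")
a=cv2.resize(im[230:350,240:400],(800,600),interpolation=cv2.INTER_CUBIC);cv2.imwrite("pics/cA.png",a)
a=cv2.resize(im[165:255,260:380],(800,600),interpolation=cv2.INTER_CUBIC);cv2.imwrite("pics/cB.png",a)
E
```

```text
j1 [ 0.451 -0.33   0.044]
j2 [ 0.538 -0.347  0.044]
j3 [ 0.469 -0.426  0.044]
j4 [ 0.563 -0.455  0.044]
timer [ 0.373 -0.42   0.015]
rotor [ 0.651 -0.365  0.01 ]
pgrip [ 0.431 -0.052  0.075]
pc1 [0.376 0.103 0.005]
pc2 [0.522 0.064 0.005]
pc3 [ 0.488 -0.194  0.005]
pc4 [ 0.353 -0.163  0.005]
dial [0.599 0.158 0.13 ]
bath near-right [ 0.405 -0.002  0.104]
b [0.551 0.155 0.104]
b [0.378 0.309 0.104]
b [0.708 0.428 0.104]
h [0.734 0.215 0.104]
h [0.551 0.082 0.104]
```

View pics/cA.png

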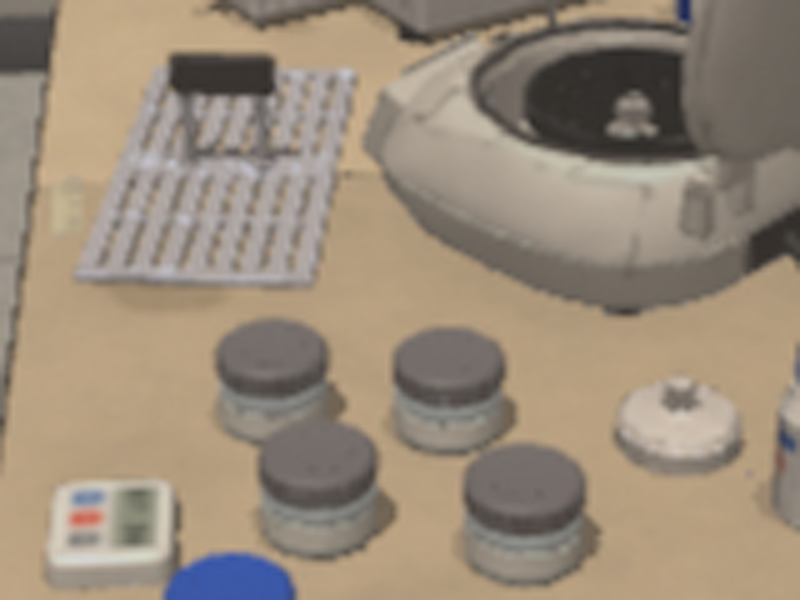

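View pics/cB.png

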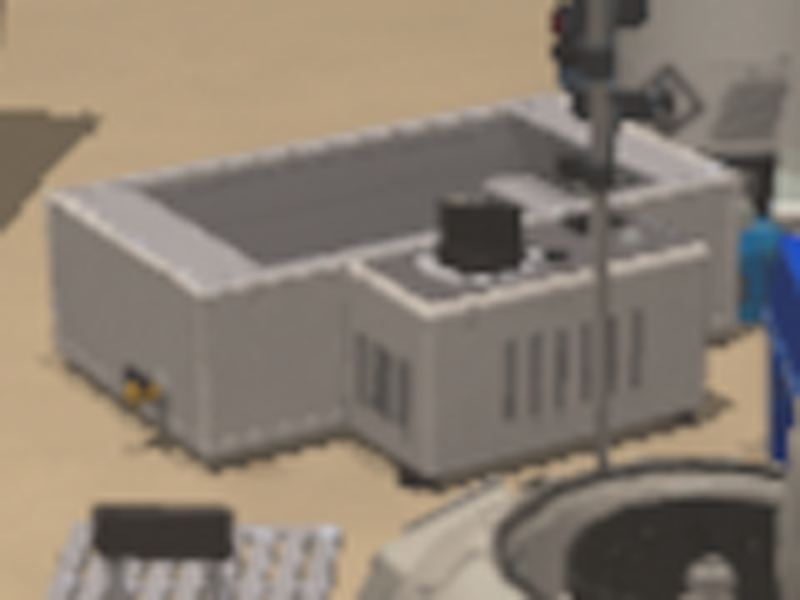

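```bash
python3 - <<'E'
from h import *
m=env.camera_model("side")
B=lambda u,v:(260+u*120/800,165+v*90/600)
A=lambda u,v:(240+u/5,230+v/5)
for n,p,z in [("nl",B(50,197),.104),("nr",B(208,293),.104),("fl",B(530,95),.104),("fr",B(735,180),.104),("h nearin",B(350,265),.104),("h near out",B(428,318),.104),("h far out",B(705,245),.104),("dial",B(480,200),.137),
 ("j1",A(272,345),.044),("j2",A(449,355),.044),("j3",A(318,453),.044),("j4",A(524,475),.044),("p1",A(155,70),.005),("p2",A(352,72),.005),("p3",A(312,280),.005),("p4",A(80,275),.005),("g1",A(170,56),.079),("g2",A(273,56),.079)]: print(n,ray(m,*p,z).round(3))
E
```

```text
nl [0.376 0.314 0.104]
nr [0.459 0.156 0.104]
fl [0.663 0.47  0.104]
fr [0.757 0.3   0.104]
h nearin [0.534 0.189 0.104]
h near out [0.568 0.109 0.104]
h far out [0.723 0.198 0.104]
dial [0.602 0.189 0.137]
j1 [ 0.453 -0.321  0.044]
j2 [ 0.541 -0.338  0.044]
j3 [ 0.471 -0.417  0.044]
j4 [ 0.564 -0.443  0.044]
p1 [0.386 0.094 0.005]
p2 [0.518 0.077 0.005]
p3 [ 0.478 -0.193  0.005]
p4 [ 0.347 -0.174  0.005]
g1 [ 0.401 -0.045  0.079]
g2 [ 0.463 -0.051  0.079]
```

```bash
python3 - <<'E'
from h import *
go([.45,.26,.40],[180,0,119])
im,m=grab("wrist")
print(np.array(m["R"]).round(3),(-np.array(m["R"]).T@m["t"]).round(3),m["fx"])
E
```

```text
dp total [-348.1 -264.  -177.9]
dr total [-0.002  0.001  0.752]
[[ 0.309  0.951 -0.002]
 [ 0.906 -0.293  0.305]
 [ 0.29  -0.096 -0.952]] [0.121 0.644 0.383] 360.096476334732
```

Request:
step_arm --moves '[{"dp": [-35,-26,-18],"dr": [0,0,0],"fingers": 0},{"dp": [-35,-26,-18],"dr": [0,0,0],"fingers": 0},{"dp": [-35,-26,-18],"dr": [0,0,0],"fingers": 0},{"dp": [-35,-26,-18],"dr": [0,0,0],"fingers": 0},{"dp": [-35,-26,-18],"dr": [0,0,0],"fingers": 0}]'

```text
time_s: 0.78
tool_pos: [0.3272, 0.4395, 0.3129]
tool_rot: [-180.0, -0.0, 162.1]
force: [1.4, 0.3, 0.6]
grip_width: 0.087
grasp_force: 0.0
```

Request:
step_arm --moves '[{"dp": [-35,-26,-18],"dr": [0,0,0],"fingers": 0},{"dp": [-35,-26,-18],"dr": [0,0,0],"fingers": 0},{"dp": [-35,-26,-18],"dr": [0,0,0],"fingers": 0},{"dp": [-35,-26,-18],"dr": [0,0,0],"fingers": 0},{"dp": [-35,-26,-18],"dr": [0,0,0],"fingers": 0}]'

```text
time_s: 1.4
tool_pos: [0.4536, 0.262, 0.403]
tool_rot: [180.0, -0.0, 162.1]
force: [0.0, 0.9, 0.1]
grip_width: 0.0868
grasp_force: 0.0
```

Request:
step_arm --moves '[{"dp": [0,0,0],"dr": [0,0,0.15],"fingers": 0},{"dp": [0,0,0],"dr": [0,0,0.15],"fingers": 0},{"dp": [0,0,0],"dr": [0,0,0.15],"fingers": 0},{"dp": [0,0,0],"dr": [0,0,0.15],"fingers": 0},{"dp": [0,0,0],"dr": [0,0,0.15],"fingers": 0}]'

```text
time_s: 2.02
tool_pos: [0.4529, 0.2633, 0.4022]
tool_rot: [-180.0, 0.0, 118.8]
force: [0.2, 0.2, 0.3]
grip_width: 0.0872
grasp_force: 0.0
```

```bash
python3 - <<'E'
from h import *
im,m=grab("wrist","w1")
o=env.get_obs();print(o["tool_pos"],o["tool_rot"],o["qpos"].round(1),o["time_s"])
np.savez("w1.npz",R=m["R"],t=m["t"],k=[m["fx"],m["fy"],m["cx"],m["cy"]])
E
```

```text
[0.45294722 0.26331319 0.40227072] [-1.79974504e+02  4.79061914e-04  1.18569523e+02] [-47.    1.2  14.3  82.8  -0.3  96.   -4.2] 2.075
```

View pics/w1.png

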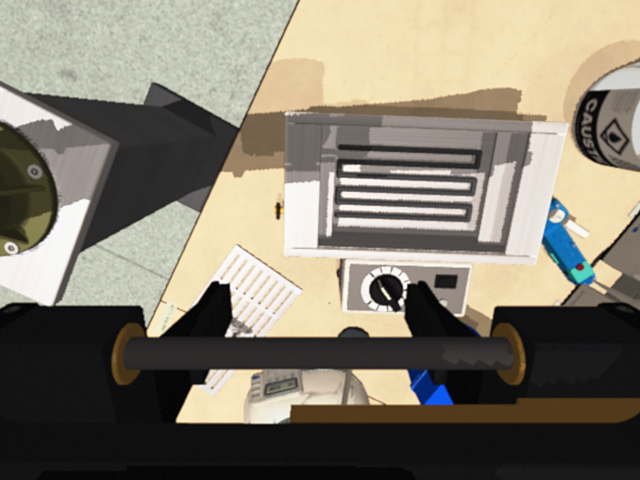

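```bash
python3 - <<'E'
import cv2
im=cv2.imread("pics/w1.png")
cv2.imwrite("pics/w1c.png",cv2.resize(im[100:325,275:575],(800,600),interpolation=cv2.INTER_CUBIC))
E
```

```text
(no output)
```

View pics/w1c.png

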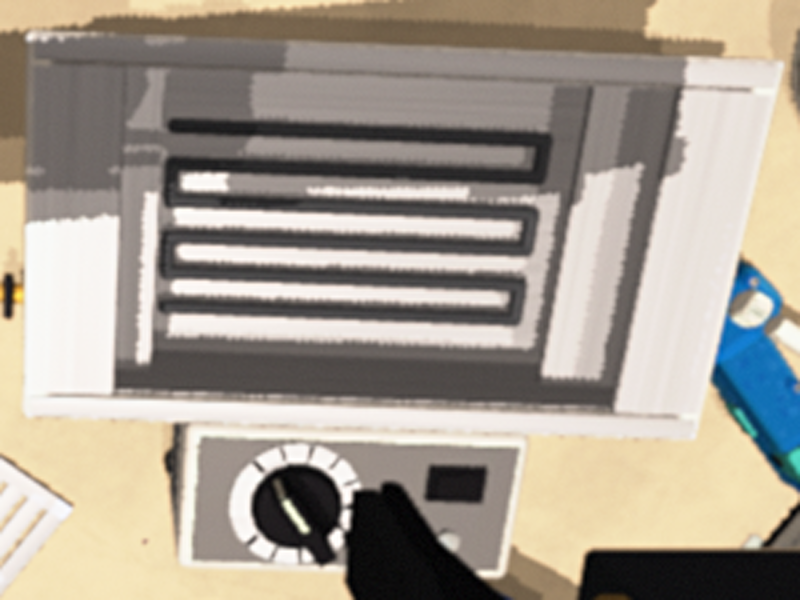

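```bash
cat >> h.py <<'E'
def load(f):
    d=np.load(f);k=d["k"];return dict(R=d["R"],t=d["t"],fx=k[0],fy=k[1],cx=k[2],cy=k[3])
def fit(P,W):
    """2D rigid fit W=R P+t -> yaw deg, t, residual"""
    P=np.array(P,float);W=np.array(W)[:,:2];a=P-P.mean(0);b=W-W.mean(0)
    y=np.arctan2((a[:,0]*b[:,1]-a[:,1]*b[:,0]).sum(),(a*b).sum())
    R=np.array([[np.cos(y),-np.sin(y)],[np.sin(y),np.cos(y)]]);t=W.mean(0)-R@P.mean(0)
    return np.degrees(y),t,((P@R.T+t-W)*1000).round(1)
E
python3 - <<'E'
from h import *
m=load("w1.npz")
C=lambda u,v:(275+u*.375,100+v*.375)
px=[(28,33),(28,415),(782,62),(695,437),(130,66),(115,393),(682,88),(615,410)]
P=[(-.174,.094),(-.174,-.094),(.174,.094),(.174,-.094),(-.128,.08),(-.128,-.08),(.128,.08),(.128,-.08)]
W=[ray(m,*C(*p),.104) for p in px]
print(fit(P,W)); print(fit(P[:4],W[:4]));print(np.array(W).round(3).tolist())
for p in [(298,505),(278,478),(308,530),(322,555)]: print(ray(m,*C(*p),.13).round(3))
# panel corners in w1 (z=.005)
for p in [(240,245),(301,290),(165,340),(208,394)]: print(ray(m,*p,.005).round(3))
E
```

```text
(np.float64(26.727899854573554), array([0.56841405, 0.32440786]), array([[-2. ,  1.2],
       [-1.6, -2.8],
       [ 1.9,  3.6],
       [ 3.1, -0.7],
       [-2. , -0.3],
       [-0. , -1.4],
       [-0.3,  1.3],
       [ 0.9, -0.9]]))
(np.float64(26.800330399638526), array([0.56807574, 0.32406928]), array([[-2.4,  0.7],
       [-1.7, -3.3],
       [ 1.3,  3.4],
       [ 2.8, -0.8]]))
[[0.373, 0.329, 0.104], [0.457, 0.165, 0.104], [0.68, 0.483, 0.104], [0.763, 0.319, 0.104], [0.42, 0.339, 0.104], [0.49, 0.197, 0.104], [0.647, 0.452, 0.104], [0.718, 0.311, 0.104]]
[0.594 0.197 0.13 ]
[0.577 0.205 0.13 ]
[0.606 0.188 0.13 ]
[0.619 0.179 0.13 ]
[0.392 0.109 0.005]
[0.518 0.085 0.005]
[ 0.351 -0.12   0.005]
[ 0.465 -0.191  0.005]
```

Request:
step_arm --moves '[{"dp": [0,0,0],"dr": [0,0,-0.186],"fingers": 0},{"dp": [0,0,0],"dr": [0,0,-0.186],"fingers": 0},{"dp": [0,0,0],"dr": [0,0,-0.186],"fingers": 0},{"dp": [0,0,0],"dr": [0,0,-0.186],"fingers": 0},{"dp": [0,0,0],"dr": [0,0,-0.186],"fingers": 0}]'

```text
time_s: 2.7
tool_pos: [0.4529, 0.2633, 0.4023]
tool_rot: [-180.0, -0.0, 172.9]
force: [-0.1, 0.7, 0.1]
grip_width: 0.0867
grasp_force: 0.0
```

Request:
step_arm --moves '[{"dp": [-2,-31,10],"dr": [0,0,0],"fingers": 0},{"dp": [-2,-31,10],"dr": [0,0,0],"fingers": 0},{"dp": [-2,-31,10],"dr": [0,0,0],"fingers": 0},{"dp": [-2,-31,10],"dr": [0,0,0],"fingers": 0},{"dp": [-2,-31,10],"dr": [0,0,0],"fingers": 0}]'

```text
time_s: 3.32
tool_pos: [0.4422, 0.1073, 0.3521]
tool_rot: [180.0, -0.0, 172.5]
force: [-0.3, -0.4, 0.3]
grip_width: 0.087
grasp_force: 0.0
```

Request:
step_arm --moves '[{"dp": [-2,-31,10],"dr": [0,0,0],"fingers": 0},{"dp": [-2,-31,10],"dr": [0,0,0],"fingers": 0},{"dp": [-2,-31,10],"dr": [0,0,0],"fingers": 0},{"dp": [-2,-31,10],"dr": [0,0,0],"fingers": 0},{"dp": [-2,-31,10],"dr": [0,0,0],"fingers": 0}]'

```text
time_s: 3.95
tool_pos: [0.4315, -0.0476, 0.3021]
tool_rot: [180.0, 0.0, 172.5]
force: [-0.5, -0.1, -0.3]
grip_width: 0.0871
grasp_force: 0.0
```

```bash
python3 - <<'E'
from h import *
im,m=grab("wrist","w2")
o=env.get_obs();print(o["tool_pos"],o["tool_rot"],o["qpos"].round(1),o["time_s"])
np.savez("w2.npz",R=m["R"],t=m["t"],k=[m["fx"],m["fy"],m["cx"],m["cy"]])
E
```

```text
[ 0.43050241 -0.05251922  0.30107414] [-1.79887399e+02 -8.31280389e-02  1.72173749e+02] [-32.8 -13.1  30.6 105.2   6.7  86.3  78.9] 4.0
```

View pics/w2.png

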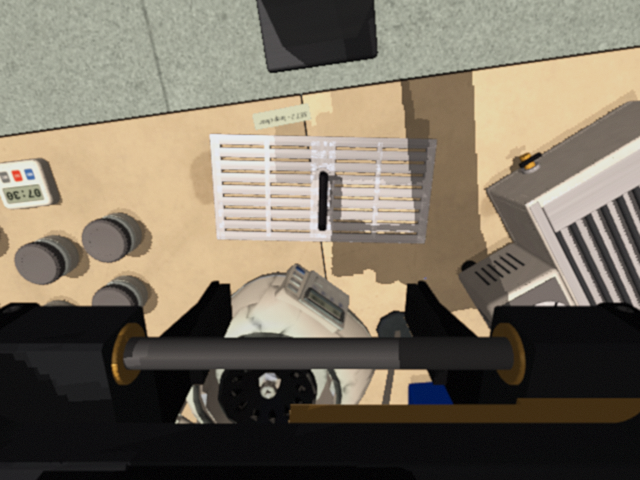

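```bash
python3 - <<'E'
from h import *
m=load("w2.npz")
W=[ray(m,*p,.005) for p in [(211,135),(436,140),(424,242),(218,240)]]
P=[(-.14,.068),(.14,.068),(.14,-.068),(-.14,-.068)]
print(np.array(W).round(3).tolist());print(fit(P,W))
for p in [(324,172),(323,230),(324,201)]: print("grip",ray(m,*p,.079).round(4))
for p in [(107,239),(40,260),(117,297)]: print("jar",ray(m,*p,.044).round(4))
y,t,_=fit(P,W)
go([t[0],t[1],.15],[180,0,y+90])
E
```

```text
[[0.345, -0.169, 0.005], [0.387, 0.104, 0.005], [0.518, 0.084, 0.005], [0.479, -0.189, 0.005]]
(np.float64(81.48841808401191), array([ 0.43240761, -0.0423914 ]), array([[-0.9, -2.1],
       [-1.5,  1.8],
       [ 2.4,  1.9],
       [ 0. , -1.6]]))
grip [ 0.3985 -0.0372  0.079 ]
grip [ 0.4618 -0.0463  0.079 ]
grip [ 0.4295 -0.0411  0.079 ]
jar [ 0.4488 -0.3108  0.044 ]
jar [ 0.4644 -0.4021  0.044 ]
jar [ 0.5266 -0.3222  0.044 ]
dp total [ -0.7  10.6 151.1]
dr total [-0.002 -0.001  0.012]
```

Request:
step_arm --moves '[{"dp": [0,2,25],"dr": [0,0,0.012],"fingers": 0.3},{"dp": [0,2,25],"dr": [0,0,0],"fingers": 0.3},{"dp": [0,2,25],"dr": [0,0,0],"fingers": 0.3},{"dp": [0,2,25],"dr": [0,0,0],"fingers": 0.3},{"dp": [0,2,25],"dr": [0,0,0],"fingers": 0.3}]' --squeeze 50

```text
time_s: 4.62
tool_pos: [0.4331, -0.0364, 0.1767]
tool_rot: [180.0, 0.0, 171.8]
force: [0.4, -0.1, -0.0]
grip_width: 0.0612
grasp_force: 0.0
```

```bash
python3 - <<'E'
from h import *
o=env.get_obs();print(o["qpos"].round(1))
go([.431,-.042,.046],[180,0,171.5])
E
```

```text
[-33.   -8.9  31.7 116.5   4.9  71.2  78.7]
dp total [  1.3  -5.9 130.7]
dr total [0.    0.    0.006]
```

Request:
step_arm --moves '[{"dp": [0,-2,30],"dr": [0,0,0],"fingers": 0.3},{"dp": [0,-2,30],"dr": [0,0,0],"fingers": 0.3},{"dp": [0,0,30],"dr": [0,0,0],"fingers": 0.3},{"dp": [0,0,30],"dr": [0,0,0],"fingers": 0.3},{"dp": [0,0,10],"dr": [0,0,0],"fingers": 0.3}]'

```text
time_s: 5.25
tool_pos: [0.4312, -0.0406, 0.046]
tool_rot: [-179.9, -0.2, 171.8]
force: [-0.5, -0.4, 0.4]
grip_width: 0.0607
grasp_force: 0.0
```

Request:
step_arm --moves '[{"dp": [0,0,0],"dr": [0,0,0],"fingers": 1},{"dp": [0,0,0],"dr": [0,0,0],"fingers": 1},{"dp": [0,0,0],"dr": [0,0,0],"fingers": 1},{"dp": [0,0,0],"dr": [0,0,0],"fingers": 1},{"dp": [0,0,0],"dr": [0,0,0],"fingers": 1}]' --squeeze 50

```text
time_s: 5.88
tool_pos: [0.4329, -0.0405, 0.0479]
tool_rot: [180.0, 0.0, 171.7]
force: [0.2, 0.4, -0.2]
grip_width: 0.0189
grasp_force: 0.0
```

```bash
python3 - <<'E'
from h import *
o=env.get_obs();print(o)
im,m=grab("wrist","w3")
np.savez("w3.npz",R=m["R"],t=m["t"],k=[m["fx"],m["fy"],m["cx"],m["cy"]])
E
```

```text
{'time_s': 5.875, 'qpos': array([-32.31785625,   1.41121534,  34.87023038, 124.73154072,
        -1.02245209,  54.07765902,  84.8497223 ]), 'joint_velocities': array([-0.06980042,  0.13794317,  0.03246802,  0.14266977,  0.06289719,
       -0.10342956, -0.04758761]), 'effort': array([-2.42149144e-04, -2.18816650e+01,  3.88213545e-01, -2.58558029e+01,
        3.37995461e-02,  7.55714695e-02,  5.60070953e-05]), 'tool_pos': array([ 0.43291859, -0.04052053,  0.04785748]), 'tool_rot': array([1.79975162e+02, 3.49116092e-02, 1.71706122e+02]), 'force': array([ 0.21029701,  0.39357152, -0.24149042]), 'wrist_torque': array([ 0.03678361, -0.04232765,  0.00917376]), 'grasp_force': 0.0, 'grip_width': 0.018855870057283532}
```

Request:
step_arm --moves '[{"dp": [0,0,0],"dr": [0,0,0],"fingers": 1},{"dp": [0,0,0],"dr": [0,0,0],"fingers": 1},{"dp": [0,0,0],"dr": [0,0,0],"fingers": 1},{"dp": [0,0,-5],"dr": [0,0,0],"fingers": 1},{"dp": [0,0,-5],"dr": [0,0,0],"fingers": 1}]'

```text
time_s: 6.55
tool_pos: [0.432, -0.0401, 0.0573]
tool_rot: [180.0, -0.1, 171.7]
force: [-0.6, -0.4, -3.8]
grip_width: 0.0095
grasp_force: 50.0
```

Request:
step_arm --moves '[{"dp": [0,0,-30],"dr": [0,0,0],"fingers": 1},{"dp": [0,0,-30],"dr": [0,0,0],"fingers": 1},{"dp": [0,0,-30],"dr": [0,0,0],"fingers": 1},{"dp": [0,0,-30],"dr": [0,0,0],"fingers": 1},{"dp": [0,0,-30],"dr": [0,0,0],"fingers": 1}]'

```text
time_s: 7.18
tool_pos: [0.4322, -0.0403, 0.2084]
tool_rot: [180.0, -0.0, 171.7]
force: [0.2, 1.0, -4.5]
grip_width: 0.0096
grasp_force: 50.0
```

Request:
step_arm --moves '[{"dp": [-1,28,0],"dr": [0,0,0],"fingers": 1},{"dp": [-1,28,0],"dr": [0,0,0],"fingers": 1},{"dp": [-1,28,0],"dr": [0,0,0],"fingers": 1},{"dp": [-1,28,0],"dr": [0,0,0],"fingers": 1},{"dp": [-1,28,0],"dr": [0,0,0],"fingers": 1}]'

```text
time_s: 7.8
tool_pos: [0.4574, 0.0983, 0.2073]
tool_rot: [180.0, -0.0, 171.7]
force: [0.6, 0.3, -4.0]
grip_width: 0.0098
grasp_force: 50.0
```

Request:
step_arm --moves '[{"dp": [0,0,0],"dr": [0,0,0.186],"fingers": 1},{"dp": [0,0,0],"dr": [0,0,0.186],"fingers": 1},{"dp": [0,0,0],"dr": [0,0,0.186],"fingers": 1},{"dp": [0,0,0],"dr": [0,0,0.186],"fingers": 1},{"dp": [0,0,0],"dr": [0,0,0.186],"fingers": 1}]'

```text
time_s: 8.43
tool_pos: [0.4573, 0.0974, 0.2073]
tool_rot: [-180.0, -0.0, 118.1]
force: [-0.4, 0.0, -3.7]
grip_width: 0.0095
grasp_force: 50.0
```

```bash
cat >> h.py <<'E'
BY=26.75; BP=np.array([.568,.324])
def b2w(x,y,z):
    c,s=np.cos(np.radians(BY)),np.sin(np.radians(BY)); return np.array([BP[0]+c*x-s*y,BP[1]+s*x+c*y,z])
def w2b(X):
    c,s=np.cos(np.radians(BY)),np.sin(np.radians(BY)); d=np.array(X)[:2]-BP; return np.array([c*d[0]+s*d[1],-s*d[0]+c*d[1],X[2]])
def tcp(xe,ze,th,y=0,yaw=None):
    """TCP world pos and rpy for near-end bottom corner (xe,ze), tilt th deg (near low)"""
    a=np.radians(th);c,s=np.cos(a),np.sin(a)
    R=Ro.from_euler('z',BY,degrees=True)*Ro.from_euler('y',-th,degrees=True)*Ro.from_euler('z',90,degrees=True)*Ro.from_euler('x',180,degrees=True)
    return b2w(xe+.14*c-.047*s,y,ze+.14*s+.047*c),R.as_euler('xyz',degrees=True)
E
python3 - <<'E'
from h import *
o=env.get_obs();print(o["qpos"].round(1),w2b(o["tool_pos"]))
p,r=tcp(-.14,.16,0);print(p,r);go(p,r)
E
```

```text
[-37.8  -4.3  21.6 109.8   1.6  74.2  11.4] [-0.20084185 -0.15248032  0.20727192]
[0.568 0.324 0.207] [180.     0.   116.75]
dp total [1.477e+02 2.044e+02 2.000e-01]
dr total [-0.001 -0.     0.024]
```

Request:
step_arm --moves '[{"dp": [29.5,41,-5],"dr": [0,0,0],"fingers": 1},{"dp": [29.5,41,-5],"dr": [0,0,0],"fingers": 1},{"dp": [29.5,41,-5],"dr": [0,0,0],"fingers": 1},{"dp": [29.5,41,-5],"dr": [0,0,0],"fingers": 1},{"dp": [29.5,41,-5],"dr": [0,0,0.024],"fingers": 1}]'

```text
time_s: 9.05
tool_pos: [0.5679, 0.3263, 0.2321]
tool_rot: [-179.9, -0.0, 117.0]
force: [1.5, 1.3, -2.8]
grip_width: 0.0094
grasp_force: 50.0
```

Request:
step_arm --moves '[{"dp": [0,0,0],"dr": [-0.07,0,0],"fingers": 1},{"dp": [0,0,0],"dr": [-0.07,0,0],"fingers": 1},{"dp": [0,0,0],"dr": [-0.07,0,0],"fingers": 1},{"dp": [0,0,0],"dr": [-0.07,0,0],"fingers": 1},{"dp": [0,0,0],"dr": [-0.07,0,0],"fingers": 1}]'

```text
time_s: 9.68
tool_pos: [0.5668, 0.3245, 0.2317]
tool_rot: [160.0, -0.0, 117.1]
force: [0.5, 0.7, -2.4]
grip_width: 0.0098
grasp_force: 50.0
```

```bash
python3 - <<'E'
from h import *
o=env.get_obs();print(o["qpos"].round(1),w2b(o["tool_pos"]))
for a in [(-.105,.13,20),(-.105,.075,20),(-.155,.07,20)]:
  p,r=tcp(*a);print(p.round(4),r.round(2));go(p,r)
im,m=grab("wrist","w4")
np.savez("w4.npz",R=m["R"],t=m["t"],k=[m["fx"],m["fy"],m["cx"],m["cy"]])
E
```

```text
[-48.3   3.6  15.6 102.2   1.2  54.4  -6.3] [-0.00087001  0.00096845  0.23165815]
[0.5774 0.3287 0.222 ] [160.    -0.   116.75]
dp total [-1.   7.4 12.9]
dr total [ 0.001 -0.002  0.005]
[0.5774 0.3287 0.167 ] [160.    -0.   116.75]
dp total [ -1.  -11.5  64.6]
dr total [ 0.001 -0.002  0.005]
[0.5327 0.3062 0.162 ] [160.    -0.   116.75]
dp total [ -0.8 -60.2  52.2]
dr total [ 0.001 -0.002  0.005]
```

View pics/w4.png

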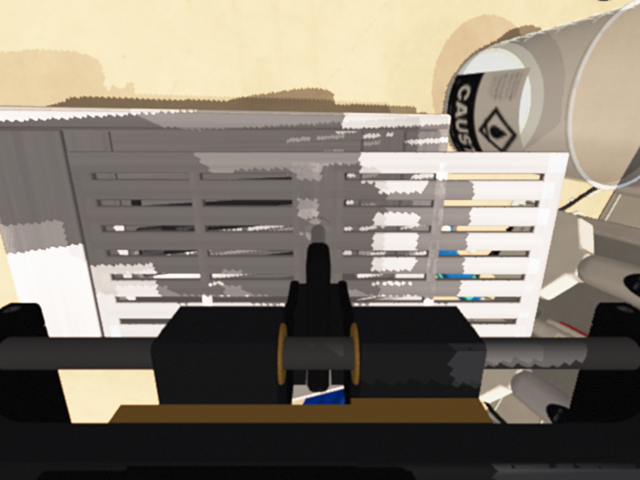

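```bash
python3 - <<'E'
from h import *
m=load("w4.npz")
q=[b2w(-.128,.08,.104),b2w(-.128,-.05,.104),b2w(.174,.094,.104),b2w(-.1,.094,.104)]
print(proj(m,np.array(q)).round(1))
o=env.get_obs();R=Ro.from_euler('xyz',o["tool_rot"],degrees=True)
# panel pts in tool frame: px=tool y, py=tool x, pz=-tool z ; TCP at 0.047 above underside
f=lambda x,y,z:o["tool_pos"]+R.apply([y,x,-(z-.047)])
print(proj(m,np.array([f(-.14,.068,.005),f(.14,.068,.005),f(-.14,-.04,.005),f(.14,-.04,.005),f(-.14,.068,0)])).round(1))
im=cv2.imread("pics/w4.png");cv2.imwrite("pics/w4c.png",cv2.resize(im[95:345,0:300],(720,600),interpolation=cv2.INTER_CUBIC))
E
```

```text
[[ 59.6 129.8]
 [ 97.1 312.8]
 [452.6 113. ]
 [105.8 107.1]]
[[ 59.5 153.2]
 [567.7 152.6]
 [ 96.7 325.3]
 [532.2 324.9]
 [ 65.6 152.5]]
```

View pics/w4c.png

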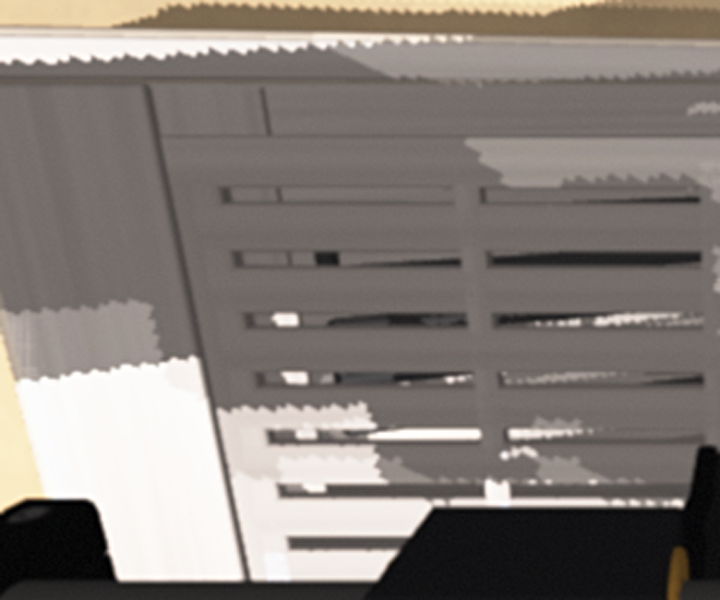

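Request:
step_arm --moves '[{"dp": [-1,7.4,13],"dr": [0,0,0.005],"fingers": 1},{"dp": [0,-4.7,13],"dr": [0,0,0],"fingers": 1},{"dp": [0,-4.7,13],"dr": [0,0,0],"fingers": 1},{"dp": [0,-4.7,13],"dr": [0,0,0],"fingers": 1},{"dp": [0,-4.7,13],"dr": [0,0,0],"fingers": 1}]'

```text
time_s: 10.35
tool_pos: [0.5785, 0.3288, 0.1662]
tool_rot: [160.0, -0.1, 116.8]
force: [-0.5, -0.2, -3.8]
grip_width: 0.0096
grasp_force: 50.0
```

Request:
step_arm --moves '[{"dp": [0,-8.7,-2.4],"dr": [0,0,0],"fingers": 1},{"dp": [0,-8.7,-2.4],"dr": [0,0,0],"fingers": 1},{"dp": [0,-8.7,-2.4],"dr": [0,0,0],"fingers": 1},{"dp": [0,-8.7,-2.4],"dr": [0,0,0],"fingers": 1},{"dp": [0,-8.7,-2.4],"dr": [0,0,0],"fingers": 1}]'

```text
time_s: 10.98
tool_pos: [0.538, 0.3085, 0.1644]
tool_rot: [159.9, -0.1, 116.8]
force: [-0.4, -0.0, -4.1]
grip_width: 0.0093
grasp_force: 50.0
```

```bash
python3 - <<'E'
from h import *
o=env.get_obs();print(o["qpos"].round(1),w2b(o["tool_pos"]),o["force"],o["wrist_torque"])
for a in [(-.155,.07,20),(-.156,.068,10),(-.156,.066,6)]:
  p,r=tcp(*a);print(p.round(4),r.round(2));go(p,r)
E
```

```text
[-48.6   2.4  15.4 111.4   2.1  46.3  -7.7] [-0.03374295 -0.00034359  0.1644036 ] [-3.55365529e-01 -5.53603007e-04 -4.06043712e+00] [-0.39816924  0.72075007  0.00688651]
[0.5327 0.3062 0.162 ] [160.    -0.   116.75]
dp total [ 0.3 -6.2  0.2]
dr total [ 0.002 -0.002 -0.   ]
[0.5445 0.3122 0.1386] [170.     0.   116.75]
dp total [ 0.3 -1.9 26.8]
dr total [ 0.176 -0.002 -0.   ]
[0.5486 0.3142 0.1274] [174.     0.   116.75]
dp total [ 0.3 -1.4 38.9]
dr total [ 0.246 -0.002 -0.   ]
```

Request:
step_arm --moves '[{"dp": [0,-6,0],"dr": [0,0,0],"fingers": 1},{"dp": [0,1.7,6.5],"dr": [0.0437,0,0],"fingers": 1},{"dp": [0,1.7,6.5],"dr": [0.0437,0,0],"fingers": 1},{"dp": [0,1.7,6.5],"dr": [0.0437,0,0],"fingers": 1},{"dp": [0,1.7,6.5],"dr": [0.0437,0,0],"fingers": 1}]'

```text
time_s: 11.6
tool_pos: [0.546, 0.3127, 0.1388]
tool_rot: [170.0, -0.1, 116.8]
force: [0.1, -0.8, -3.2]
grip_width: 0.0093
grasp_force: 50.0
```

```bash
python3 - <<'E'
from h import *
im,m=grab("wrist","w5")
np.savez("w5.npz",R=m["R"],t=m["t"],k=[m["fx"],m["fy"],m["cx"],m["cy"]])
o=env.get_obs();print(w2b(o["tool_pos"]),o["tool_rot"],o["force"],o["wrist_torque"])
for a in [(-.156,.068,10),(-.156,.066,6)]:
  p,r=tcp(*a);go(p,r)
R=Ro.from_euler('xyz',o["tool_rot"],degrees=True)
f=lambda x,y,z:o["tool_pos"]+R.apply([y,x,-(z-.047)])
print("far corner bath",w2b(f(.14,.068,0)),proj(m,[f(.14,.068,.005)]), "lip",proj(m,[b2w(.128,.08,.104)]))
cv2.imwrite("pics/w5c.png",cv2.resize(im[60:340,330:640,::-1],(664,600),interpolation=cv2.INTER_CUBIC))
E
```

```text
[-0.02393674 -0.00022631  0.13799682] [ 1.70051370e+02 -6.57329107e-02  1.16791505e+02] [ 2.31223624  1.54132043 -4.62342626] [0.02168603 0.07044268 0.02355771]
dp total [ 0.2 -2.2 -1. ]
dr total [-0.001 -0.001  0.001]
dp total [ 0.2  0.4 10.9]
dr total [ 0.069 -0.001  0.001]
far corner bath [0.12202873 0.06790476 0.11596871] [[570.31378848 152.46695575]] lip [[560.97110331 129.164713  ]]
```

View pics/w5c.png

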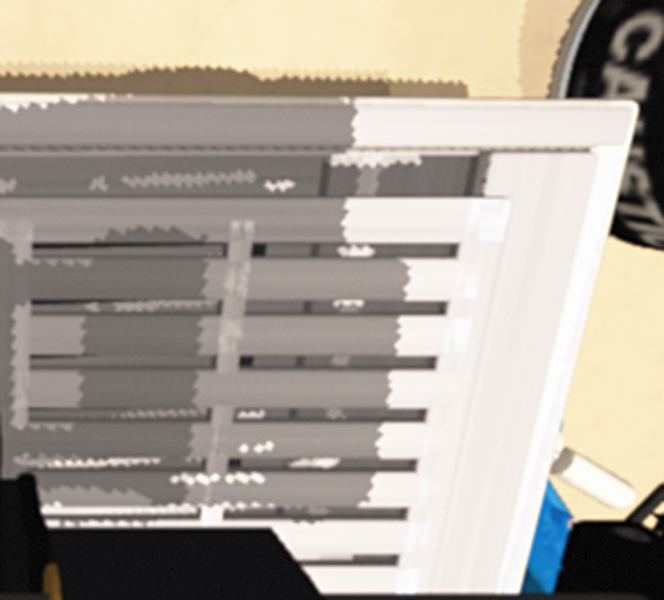

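Request:
step_arm --moves '[{"dp": [0,-1.5,0],"dr": [0,0,0],"fingers": 1},{"dp": [0,-1.5,0],"dr": [0,0,0],"fingers": 1},{"dp": [0,0,0],"dr": [0,0,0],"fingers": 1},{"dp": [0,0,0],"dr": [0,0,0],"fingers": 1},{"dp": [0,0,0],"dr": [0,0,0],"fingers": 1}]'

```text
time_s: 12.28
tool_pos: [0.5431, 0.3112, 0.1386]
tool_rot: [169.9, -0.1, 116.8]
force: [0.5, -0.6, -3.1]
grip_width: 0.0097
grasp_force: 50.0
```

```bash
python3 - <<'E'
from h import *
o=env.get_obs();print(w2b(o["tool_pos"]),o["tool_rot"],o["force"],o["wrist_torque"])
R=Ro.from_euler('xyz',o["tool_rot"],degrees=True)
f=lambda x,y,z:o["tool_pos"]+R.apply([y,x,-(z-.047)])
print("far corner bath",w2b(f(.14,.068,0)),"near",w2b(f(-.14,0,0)))
E
```

```text
[-0.02799541 -0.00026821  0.13860302] [ 1.69933163e+02 -1.08097381e-01  1.16778604e+02] [ 0.52298293 -0.61428041 -3.12521897] [-0.22501603  0.35129734 -0.01648569]
far corner bath [0.11803069 0.06784572 0.1169265 ] near [-0.15762464 -0.00019944  0.06785518]
```

Request:
step_arm --moves '[{"dp": [0,1.7,5.8],"dr": [0.0352,0,0],"fingers": 1},{"dp": [0,1.7,5.8],"dr": [0.0352,0,0],"fingers": 1},{"dp": [0,0,0],"dr": [0,0,0],"fingers": 1},{"dp": [0,0,0],"dr": [0,0,0],"fingers": 1},{"dp": [0,0,0],"dr": [0,0,0],"fingers": 1}]'

```text
time_s: 12.9
tool_pos: [0.5477, 0.3134, 0.1275]
tool_rot: [174.0, -0.1, 116.8]
force: [-0.5, 0.3, -4.2]
grip_width: 0.0094
grasp_force: 50.0
```

Request:
step_arm --moves '[{"dp": [0,1.7,5.8],"dr": [0.0352,0,0],"fingers": 1},{"dp": [0,1.7,5.8],"dr": [0.0352,0,0],"fingers": 1},{"dp": [0,1.7,5.8],"dr": [0.0352,0,0],"fingers": 1},{"dp": [0,0,0],"dr": [0,0,0],"fingers": 1},{"dp": [0,0,0],"dr": [0,0,0],"fingers": 1}]'

```text
time_s: 13.52
tool_pos: [0.5534, 0.3162, 0.1101]
tool_rot: [-179.9, -0.1, 116.8]
force: [0.0, -0.5, -2.5]
grip_width: 0.0094
grasp_force: 50.0
```

```bash
python3 - <<'E'
from h import *
o=env.get_obs();print(w2b(o["tool_pos"]),o["tool_rot"],o["force"],o["wrist_torque"])
p,r=tcp(-.14,.063,0);go(p,r)
im,m=grab("wrist","w6")
E
```

```text
[-0.01655337 -0.00042236  0.11013842] [-1.79928854e+02 -8.45080276e-02  1.16765960e+02] [ 0.01344848 -0.52314248 -2.54051067] [-0.09524838 -0.05148092  0.01217259]
dp total [ 0.4 16.6  0.1]
dr total [-0.001 -0.001  0.   ]
```

View pics/w6.png

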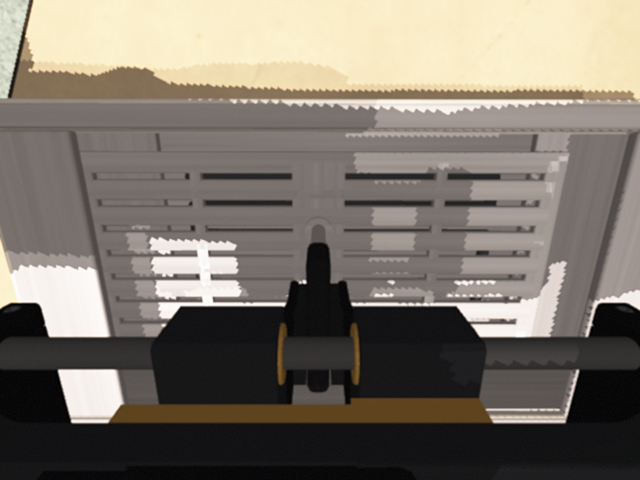

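Panel is inside, under the near lip (edge hidden left of x≈78), far edge at x≈565 clear. Centre it, lower and release.

Request:
step_arm --moves '[{"dp": [0,5.5,0],"dr": [0,0,0],"fingers": 1},{"dp": [0,5.5,0],"dr": [0,0,0],"fingers": 1},{"dp": [0,5,0],"dr": [0,0,0],"fingers": 1},{"dp": [0,0,1],"dr": [0,0,0],"fingers": 1},{"dp": [0,0,1],"dr": [0,0,0],"fingers": 1}]'

```text
time_s: 14.2
tool_pos: [0.5677, 0.3236, 0.1088]
tool_rot: [-180.0, -0.1, 116.8]
force: [-1.6, -0.7, 1.7]
grip_width: 0.0096
grasp_force: 50.0
```

Request:
step_arm --moves '[{"dp": [0,0,0],"dr": [0,0,0],"fingers": 0.5},{"dp": [0,0,0],"dr": [0,0,0],"fingers": 0.5},{"dp": [0,0,0],"dr": [0,0,0],"fingers": 0.5},{"dp": [0,0,0],"dr": [0,0,0],"fingers": 0.5},{"dp": [0,0,0],"dr": [0,0,0],"fingers": 0.5}]'

```text
time_s: 14.82
tool_pos: [0.5677, 0.3236, 0.1085]
tool_rot: [-180.0, -0.1, 116.8]
force: [0.3, 0.2, -0.1]
grip_width: 0.0424
grasp_force: 0.0
```

Request:
step_arm --moves '[{"dp": [0,0,-20],"dr": [0,0,0],"fingers": 0.5},{"dp": [0,0,-40],"dr": [0,0,0],"fingers": 0},{"dp": [0,0,-50],"dr": [0,0,0],"fingers": 0},{"dp": [0,0,-50],"dr": [0,0,0],"fingers": 0},{"dp": [0,0,-40],"dr": [0,0,0],"fingers": 0}]'

```text
time_s: 15.45
tool_pos: [0.5684, 0.3233, 0.3129]
tool_rot: [179.8, -0.1, 116.8]
force: [0.2, -1.1, 0.1]
grip_width: 0.0754
grasp_force: 0.0
```

```bash
python3 - <<'E'
from h import *
im,m=grab("wrist","w7")
np.savez("w7.npz",R=m["R"],t=m["t"],k=[m["fx"],m["fy"],m["cx"],m["cy"]])
cv2.imwrite("pics/w7c.png",cv2.resize(im[100:400,110:510,::-1],(800,600),interpolation=cv2.INTER_CUBIC))
o=env.get_obs();print(o["tool_pos"],o["tool_rot"],o["qpos"].round(1))
E
```

```text
[0.56999873 0.32420115 0.31879128] [179.3392276   -0.18755999 116.77437584] [-44.9  17.4  17.2  74.4  -5.2  88.3  -1.5]
```

View pics/w7c.png

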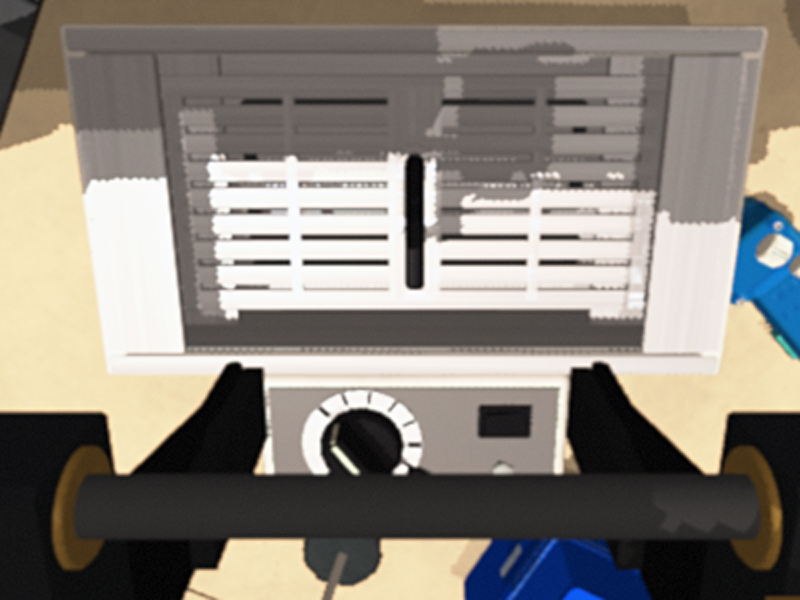

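Request:
step_arm --moves '[{"dp": [-34.9,-33.6,0],"dr": [0,0,0],"fingers": 0},{"dp": [-34.9,-33.6,0],"dr": [0,0,0],"fingers": 0},{"dp": [-34.9,-33.6,0],"dr": [0,0,0],"fingers": 0},{"dp": [-34.9,-33.6,0],"dr": [0,0,0],"fingers": 0},{"dp": [-34.9,-33.6,0],"dr": [0,0,0],"fingers": 0}]'

```text
time_s: 16.12
tool_pos: [0.4961, 0.0901, 0.3096]
tool_rot: [179.9, -0.1, 116.8]
force: [1.2, -0.3, 0.3]
grip_width: 0.0874
grasp_force: 0.0
```

Request:
step_arm --moves '[{"dp": [-34.9,-33.6,0],"dr": [0,0,0],"fingers": 0},{"dp": [-34.9,-33.6,0],"dr": [0,0,0],"fingers": 0},{"dp": [-50.6,-21.8,0],"dr": [0,0,0],"fingers": 0},{"dp": [-50.6,-21.8,0],"dr": [0,0,0],"fingers": 0},{"dp": [-50.6,-21.8,0],"dr": [0,0,0],"fingers": 0}]'

```text
time_s: 16.75
tool_pos: [0.4779, -0.1677, 0.3095]
tool_rot: [179.9, -0.1, 116.8]
force: [1.5, 0.1, -0.5]
grip_width: 0.0873
grasp_force: 0.0
```

Request:
step_arm --moves '[{"dp": [-50.6,-21.8,0],"dr": [0,0,0],"fingers": 0},{"dp": [-50.6,-21.8,0],"dr": [0,0,0],"fingers": 0},{"dp": [-50.6,-21.8,0],"dr": [0,0,0],"fingers": 0},{"dp": [0,0,0],"dr": [0,0,0],"fingers": 0},{"dp": [0,0,0],"dr": [0,0,0],"fingers": 0}]'

```text
time_s: 17.38
tool_pos: [0.4881, -0.3304, 0.3083]
tool_rot: [180.0, -0.1, 116.8]
force: [-0.7, 0.5, 0.1]
grip_width: 0.0871
grasp_force: 0.0
```

```bash
python3 - <<'E'
from h import *
m=load("w7.npz")
for p in [(413,158),(415,285)]: print("bar",w2b(ray(m,110+p[0]/2,100+p[1]/2,.140)).round(4))
o=env.get_obs();print(o["tool_pos"],o["tool_rot"],o["qpos"].round(1))
im,m=grab("wrist","w8")
np.savez("w8.npz",R=m["R"],t=m["t"],k=[m["fx"],m["fy"],m["cx"],m["cy"]])
E
```

```text
bar [-1.0e-04  3.4e-02  1.4e-01]
bar [ 0.0008 -0.0279  0.14  ]
[ 0.488118   -0.33037538  0.30830825] [ 1.79994606e+02 -1.12698270e-01  1.16765648e+02] [-11.3  12.3  51.   85.7  -9.6  86.6  66.4]
```

View pics/w8.png

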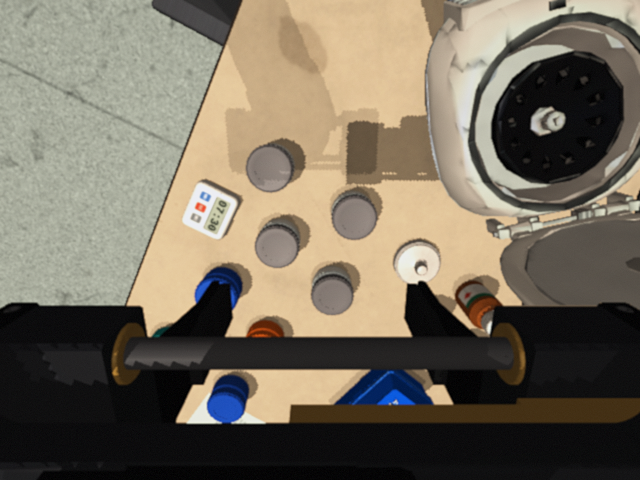

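Four grey jars: lids at about (270,167), (277,243), (354,214), (332,290); timer (210,208), rotor lid (417,262).

```bash
python3 - <<'E'
from h import *
m=load("w8.npz");g=cv2.GaussianBlur(cv2.imread("pics/w8.png",0),(3,3),0)
for (u,v) in [(270,167),(277,243),(354,214),(332,290)]:
    x0,y0=u-40,v-40
    c=cv2.HoughCircles(g[y0:y0+80,x0:x0+80],cv2.HOUGH_GRADIENT,1,5,param1=80,param2=12,minRadius=19,maxRadius=27)
    for q in (c[0][:3] if c is not None else []):
        print(u,v,q+[x0,y0,0],ray(m,q[0]+x0,q[1]+y0,.044).round(4),"r mm",q[2]/m["fx"]*(.308+.162-.044)*1000)
E
```

```text
270 167 [269.5        167.5         23.89999962] [ 0.4224 -0.3243  0.044 ] r mm 28.274089047263136
270 167 [281.5        160.5         22.89999962] [ 0.4316 -0.3108  0.044 ] r mm 27.091072750252764
270 167 [264.5        168.5         19.60000038] [ 0.4177 -0.328   0.044 ] r mm 23.18711987268832
277 243 [276.5        245.5         22.79999924] [ 0.47   -0.4081  0.044 ] r mm 26.97277066926682
277 243 [286.5        239.5         25.20000076] [ 0.4778 -0.3954  0.044 ] r mm 29.81201158723134
277 243 [281.5        237.5         26.39999962] [ 0.4711 -0.3958  0.044 ] r mm 31.231629789789086
354 214 [353.5 217.5  23. ] [ 0.5387 -0.3332  0.044 ] r mm 27.2093748312387
354 214 [356.5        207.5         25.20000076] [ 0.5361 -0.3206  0.044 ] r mm 29.81201158723134
354 214 [351.5 209.5  20.5] [ 0.5318 -0.3255  0.044 ] r mm 24.25183408871275
332 290 [331.5        295.5         21.79999924] [ 0.5631 -0.4386  0.044 ] r mm 25.78975437225644
332 290 [331.5        289.5         25.20000076] [ 0.5591 -0.4309  0.044 ] r mm 29.81201158723134
332 290 [331.5        300.5         21.60000038] [ 0.5664 -0.445   0.044 ] r mm 25.553152466709072
```

```bash
python3 - <<'E'
from h import *
m=load("w8.npz")
for p in [(196,181),(241,194),(222,238),(183,226)]: print("timer",ray(m,*p,.015).round(4))
go([.422,-.324,.15],[180,0,116.75])
E
```

```text
timer [ 0.3445 -0.3861  0.015 ]
timer [ 0.4017 -0.3758  0.015 ]
timer [ 0.4023 -0.4415  0.015 ]
timer [ 0.3503 -0.4491  0.015 ]
dp total [ 34.6 -57.  158.3]
dr total [ 0.001 -0.002  0.002]
```

Request:
step_arm --moves '[{"dp": [6.9,-11.4,40],"dr": [0,0,0],"fingers": 0},{"dp": [6.9,-11.4,40],"dr": [0,0,0],"fingers": 0},{"dp": [6.9,-11.4,40],"dr": [0,0,0],"fingers": 0},{"dp": [6.9,-11.4,40],"dr": [0,0,0],"fingers": 0},{"dp": [6.9,-11.4,40],"dr": [0,0,0],"fingers": 0}]' --squeeze 20

```text
time_s: 18.05
tool_pos: [0.4223, -0.323, 0.1074]
tool_rot: [179.9, -0.1, 117.0]
force: [0.4, 0.2, -0.1]
grip_width: 0.087
grasp_force: 0.0
```

Request:
step_arm --moves '[{"dp": [0,0,30],"dr": [0,0,0],"fingers": 0},{"dp": [0,0,30],"dr": [0,0,0],"fingers": 0},{"dp": [0,0,30],"dr": [0,0,0],"fingers": 0},{"dp": [0,0,0],"dr": [0,0,0],"fingers": 0},{"dp": [0,0,0],"dr": [0,0,0],"fingers": 0.3}]'

```text
time_s: 18.68
tool_pos: [0.4225, -0.3248, 0.0192]
tool_rot: [179.9, -0.0, 116.9]
force: [0.2, 0.2, -0.7]
grip_width: 0.0826
grasp_force: 0.0
```

Request:
step_arm --moves '[{"dp": [0,0,0],"dr": [0,0,0],"fingers": 0.6},{"dp": [0,0,0],"dr": [0,0,0],"fingers": 0.6},{"dp": [0,0,0],"dr": [0,0,0],"fingers": 0.6},{"dp": [0,0,0],"dr": [0,0,0],"fingers": 0.6},{"dp": [0,0,0],"dr": [0,0,0],"fingers": 0.6}]'

```text
time_s: 19.3
tool_pos: [0.4215, -0.3254, 0.0184]
tool_rot: [-180.0, -0.1, 116.8]
force: [-1.0, 0.9, 6.7]
grip_width: 0.0556
grasp_force: 20.0
```

Request:
step_arm --moves '[{"dp": [0,0,-20],"dr": [0,0,0],"fingers": 0.6},{"dp": [0,0,-40],"dr": [0,0,0],"fingers": 0.6},{"dp": [0,0,-50],"dr": [0,0,0],"fingers": 0.6},{"dp": [0,0,-50],"dr": [0,0,0],"fingers": 0.6},{"dp": [0,0,-50],"dr": [0,0,0],"fingers": 0.6}]'

```text
time_s: 19.92
tool_pos: [0.4208, -0.3258, 0.2302]
tool_rot: [-180.0, -0.1, 116.7]
force: [0.8, 1.2, -1.4]
grip_width: 0.0557
grasp_force: 20.0
```

```bash
python3 - <<'E'
from h import *
o=env.get_obs();print(o["tool_pos"],o["tool_rot"],o["qpos"].round(1),o["force"])
go([.47,0,.24]); p=b2w(-.063,.039,.16);print(p);go(p,[180,0,116.75])
E
```

```text
[ 0.42081335 -0.3257682   0.23018978] [-1.79993017e+02 -8.16860307e-02  1.16716930e+02] [-15.    4.2  52.8 100.7  -3.5  76.8  65.3] [ 0.77129447  1.17440073 -1.37116397]
dp total [268.9 190.4  -9.5]
[0.49418849 0.33046998 0.16      ]
dp total [553.1 360.6  70.9]
dr total [-0.    -0.001 -0.001]
```

Request:
step_arm --moves '[{"dp": [44.8,31.7,-1.6],"dr": [0,0,0],"fingers": 0.6},{"dp": [44.8,31.7,-1.6],"dr": [0,0,0],"fingers": 0.6},{"dp": [44.8,31.7,-1.6],"dr": [0,0,0],"fingers": 0.6},{"dp": [44.8,31.7,-1.6],"dr": [0,0,0],"fingers": 0.6},{"dp": [44.8,31.7,-1.6],"dr": [0,0,0],"fingers": 0.6}]'

```text
time_s: 20.55
tool_pos: [0.4619, -0.053, 0.2371]
tool_rot: [180.0, -0.1, 116.7]
force: [0.3, -0.4, -1.5]
grip_width: 0.0553
grasp_force: 20.0
```

Request:
step_arm --moves '[{"dp": [44.8,31.7,-1.6],"dr": [0,0,0],"fingers": 0.6},{"dp": [47.4,28.4,0],"dr": [0,0,0],"fingers": 0.6},{"dp": [47.4,28.4,0],"dr": [0,0,0],"fingers": 0.6},{"dp": [47.4,28.4,0],"dr": [0,0,0],"fingers": 0.6},{"dp": [47.4,28.4,0],"dr": [0,0,0],"fingers": 0.6}]'

```text
time_s: 21.18
tool_pos: [0.4863, 0.2216, 0.239]
tool_rot: [180.0, -0.1, 116.7]
force: [0.8, 0.1, -0.8]
grip_width: 0.0554
grasp_force: 20.0
```

Request:
step_arm --moves '[{"dp": [47.4,28.4,0],"dr": [0,0,0],"fingers": 0.6},{"dp": [47.4,28.4,0],"dr": [0,0,0],"fingers": 0.6},{"dp": [0,0,26],"dr": [0,0,0],"fingers": 0.6},{"dp": [0,0,26],"dr": [0,0,0],"fingers": 0.6},{"dp": [0,0,26],"dr": [0,0,0],"fingers": 0.6}]'

```text
time_s: 21.8
tool_pos: [0.4943, 0.3305, 0.1601]
tool_rot: [-180.0, -0.0, 116.7]
force: [0.1, -0.7, -1.1]
grip_width: 0.0558
grasp_force: 20.0
```

```bash
python3 - <<'E'
from h import *
o=env.get_obs();print(w2b(o["tool_pos"]),o["tool_rot"],o["qpos"].round(1),o["force"],o["grip_width"])
p=b2w(-.063,.041,.086);print(p);go(p,[180,0,116.75])
E
```

```text
[-0.06291484  0.03894919  0.16008115] [-1.79991122e+02 -3.31695326e-02  1.16748748e+02] [-49.4  13.9  15.3  96.6  -3.9  70.   -6.5] [ 0.11948556 -0.73477983 -1.0716967 ] 0.05581502542263213
[0.49328829 0.33225593 0.086     ]
dp total [ 2.  -0.1 74.1]
dr total [-0.    -0.001 -0.   ]
```

Request:
step_arm --moves '[{"dp": [2,0,20],"dr": [0,0,0],"fingers": 0.6},{"dp": [0,0,20],"dr": [0,0,0],"fingers": 0.6},{"dp": [0,0,20],"dr": [0,0,0],"fingers": 0.6},{"dp": [0,0,10],"dr": [0,0,0],"fingers": 0.6},{"dp": [0,0,5],"dr": [0,0,0],"fingers": 0.6}]'

```text
time_s: 22.42
tool_pos: [0.4932, 0.3326, 0.0852]
tool_rot: [-180.0, -0.1, 116.8]
force: [0.5, -0.4, -1.4]
grip_width: 0.0558
grasp_force: 20.0
```

Request:
step_arm --moves '[{"dp": [0,0,0],"dr": [0,0,0],"fingers": 0.6},{"dp": [0,0,0],"dr": [0,0,0],"fingers": 0.2},{"dp": [0,0,0],"dr": [0,0,0],"fingers": 0.2},{"dp": [0,0,0],"dr": [0,0,0],"fingers": 0.2},{"dp": [0,0,0],"dr": [0,0,0],"fingers": 0.2}]'

```text
time_s: 23.05
tool_pos: [0.4932, 0.3328, 0.0854]
tool_rot: [-180.0, -0.1, 116.8]
force: [-0.4, 0.1, 0.5]
grip_width: 0.0694
grasp_force: 0.0
```

Request:
step_arm --moves '[{"dp": [0,0,-15],"dr": [0,0,0],"fingers": 0.2},{"dp": [0,0,-35],"dr": [0,0,0],"fingers": 0.2},{"dp": [0,0,-50],"dr": [0,0,0],"fingers": 0.2},{"dp": [0,0,-50],"dr": [0,0,0],"fingers": 0},{"dp": [0,0,0],"dr": [0,0,0],"fingers": 0}]'

```text
time_s: 23.68
tool_pos: [0.4958, 0.3341, 0.2416]
tool_rot: [179.4, -0.2, 116.8]
force: [-0.6, 0.3, -0.4]
grip_width: 0.0817
grasp_force: 0.0
```

```bash
python3 - <<'E'
from h import *
im,m=grab("wrist","w9")
o=env.get_obs();print(o["tool_pos"]);go([.47,0,.235]);go([.48,-.30,.235]);go([.538,-.332,.235])
E
```

```text
[0.49449865 0.33328394 0.2385347 ]
dp total [-286.5 -172.     1.8]
dp total [-5.589e+02 -2.982e+02  4.000e-01]
dp total [-6.136e+02 -2.608e+02  4.000e-01]
```

View pics/w9.png

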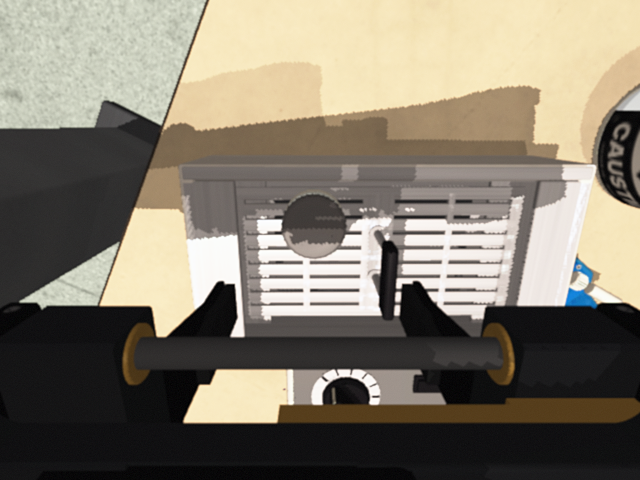

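Request:
step_arm --moves '[{"dp": [-47.7,-28.5,0],"dr": [0,0,0],"fingers": 0},{"dp": [-47.7,-28.5,0],"dr": [0,0,0],"fingers": 0},{"dp": [-47.7,-28.5,0],"dr": [0,0,0],"fingers": 0},{"dp": [-47.7,-28.5,0],"dr": [0,0,0],"fingers": 0},{"dp": [-47.7,-28.5,0],"dr": [0,0,0],"fingers": 0}]'

```text
time_s: 24.35
tool_pos: [0.4724, 0.0535, 0.2338]
tool_rot: [-179.9, -0.1, 116.8]
force: [0.6, -0.4, 1.3]
grip_width: 0.087
grasp_force: 0.0
```

Request:
step_arm --moves '[{"dp": [-47.7,-28.5,0],"dr": [0,0,0],"fingers": 0},{"dp": [-45.4,-21,0],"dr": [0,0,0],"fingers": 0},{"dp": [-45.4,-21,0],"dr": [0,0,0],"fingers": 0},{"dp": [-45.4,-21,0],"dr": [0,0,0],"fingers": 0},{"dp": [-45.4,-21,0],"dr": [0,0,0],"fingers": 0}]'

```text
time_s: 24.98
tool_pos: [0.4755, -0.2011, 0.2337]
tool_rot: [-179.9, -0.2, 116.8]
force: [0.6, 0.2, -0.4]
grip_width: 0.0869
grasp_force: 0.0
```

Request:
step_arm --moves '[{"dp": [-45.4,-21,0],"dr": [0,0,0],"fingers": 0},{"dp": [-45.4,-21,0],"dr": [0,0,0],"fingers": 0},{"dp": [-27.3,18.7,0],"dr": [0,0,0],"fingers": 0},{"dp": [-27.3,18.7,0],"dr": [0,0,0],"fingers": 0},{"dp": [0,0,0],"dr": [0,0,0],"fingers": 0}]'

```text
time_s: 25.6
tool_pos: [0.5383, -0.3319, 0.2319]
tool_rot: [-179.7, -0.2, 116.8]
force: [-0.0, 0.4, 0.5]
grip_width: 0.0869
grasp_force: 0.0
```

```bash
python3 - <<'E'
from h import *
go([.538,-.332,.018],[180,0,116.75])
im,m=grab("wrist","w10");g=cv2.GaussianBlur(cv2.cvtColor(im,cv2.COLOR_RGB2GRAY),(3,3),0)
np.savez("w10.npz",R=m["R"],t=m["t"],k=[m["fx"],m["fy"],m["cx"],m["cy"]])
for q,P in [("j2",(.538,-.332,.044)),("j3",(.470,-.408,.044)),("j4",(.563,-.437,.044))]:
    u,v=proj(m,[P])[0].astype(int);print(q,u,v)
    x0,y0=max(u-45,0),max(v-45,0)
    c=cv2.HoughCircles(g[y0:y0+90,x0:x0+90],cv2.HOUGH_GRADIENT,1,5,param1=80,param2=12,minRadius=23,maxRadius=34)
    for k in (c[0][:2] if c is not None else []): print(k+[x0,y0,0],ray(m,k[0]+x0,k[1]+y0,.044).round(4))
E
```

```text
dp total [ -0.6   0.7 213.9]
dr total [-0.005 -0.003  0.001]
j2 317 212
[318.5        211.5         26.39999962] [ 0.5384 -0.3312  0.044 ]
[323.5        209.5         30.10000038] [ 0.5419 -0.3272  0.044 ]
j3 225 247
[226.5        247.5         26.79999924] [ 0.471  -0.4078  0.044 ]
[223.5        253.5         26.79999924] [ 0.4707 -0.4153  0.044 ]
j4 294 306
[296.5        304.5         26.60000038] [ 0.5635 -0.4341  0.044 ]
[294.5        298.5         32.09999847] [ 0.5585 -0.4286  0.044 ]
```

Request:
step_arm --moves '[{"dp": [0,0,50],"dr": [0,0,0],"fingers": 0},{"dp": [0,0,50],"dr": [0,0,0],"fingers": 0},{"dp": [0,0,50],"dr": [0,0,0],"fingers": 0},{"dp": [0,0,40],"dr": [0,0,0],"fingers": 0},{"dp": [0,0,24],"dr": [0,0,0],"fingers": 0}]'

```text
time_s: 26.28
tool_pos: [0.5352, -0.3298, 0.0181]
tool_rot: [-179.9, -0.3, 116.8]
force: [0.1, -0.2, 0.4]
grip_width: 0.0873
grasp_force: 0.0
```

Request:
step_arm --moves '[{"dp": [0,0,0],"dr": [0,0,0],"fingers": 0.6},{"dp": [0,0,0],"dr": [0,0,0],"fingers": 0.6},{"dp": [0,0,0],"dr": [0,0,0],"fingers": 0.6},{"dp": [0,0,0],"dr": [0,0,0],"fingers": 0.6},{"dp": [0,0,0],"dr": [0,0,0],"fingers": 0.6}]'

```text
time_s: 26.9
tool_pos: [0.5382, -0.3318, 0.0215]
tool_rot: [180.0, -0.0, 116.8]
force: [-0.6, 0.5, 5.8]
grip_width: 0.0555
grasp_force: 20.0
```

Request:
step_arm --moves '[{"dp": [0,0,-20],"dr": [0,0,0],"fingers": 0.6},{"dp": [0,0,-50],"dr": [0,0,0],"fingers": 0.6},{"dp": [0,0,-50],"dr": [0,0,0],"fingers": 0.6},{"dp": [0,0,-50],"dr": [0,0,0],"fingers": 0.6},{"dp": [0,0,-50],"dr": [0,0,0],"fingers": 0.6}]'

```text
time_s: 27.52
tool_pos: [0.5373, -0.332, 0.2429]
tool_rot: [-180.0, -0.1, 116.7]
force: [-0.1, 0.1, -1.5]
grip_width: 0.0555
grasp_force: 20.0
```

```bash
python3 - <<'E'
from h import *
o=env.get_obs();print(o["tool_pos"],o["grip_width"])
go([.48,-.30,.24]);go([.47,0,.24]);p=b2w(.063,.041,.24);print(p);go(p,[180,0,116.75])
E
```

```text
[ 0.53725163 -0.33197356  0.24291903] 0.055478453602538745
dp total [ 54.3 -36.7   3. ]
dp total [326.7  89.3   3.3]
[0.60580364 0.38896834 0.24      ]
dp total [613.  385.6   3.6]
dr total [-0.    -0.001 -0.   ]
```

Request:
step_arm --moves '[{"dp": [54.3,-36.7,0],"dr": [0,0,0],"fingers": 0.6},{"dp": [45.4,21,0],"dr": [0,0,0],"fingers": 0.6},{"dp": [45.4,21,0],"dr": [0,0,0],"fingers": 0.6},{"dp": [45.4,21,0],"dr": [0,0,0],"fingers": 0.6},{"dp": [45.4,21,0],"dr": [0,0,0],"fingers": 0.6}]'

```text
time_s: 28.15
tool_pos: [0.4759, -0.1003, 0.2416]
tool_rot: [179.9, -0.1, 116.7]
force: [0.8, 0.9, -2.5]
grip_width: 0.0555
grasp_force: 20.0
```

Request:
step_arm --moves '[{"dp": [45.4,21,0],"dr": [0,0,0],"fingers": 0.6},{"dp": [45.4,21,0],"dr": [0,0,0],"fingers": 0.6},{"dp": [40.9,42.3,0],"dr": [0,0,0],"fingers": 0.6},{"dp": [40.9,42.3,0],"dr": [0,0,0],"fingers": 0.6},{"dp": [40.9,42.3,0],"dr": [0,0,0],"fingers": 0.6}]'

```text
time_s: 28.78
tool_pos: [0.5315, 0.1664, 0.242]
tool_rot: [180.0, -0.1, 116.7]
force: [-0.2, -0.4, -0.7]
grip_width: 0.0556
grasp_force: 20.0
```

Request:
step_arm --moves '[{"dp": [40.9,42.3,0],"dr": [0,0,0],"fingers": 0.6},{"dp": [40.9,42.3,0],"dr": [0,0,0],"fingers": 0.6},{"dp": [40.9,42.3,0],"dr": [0,0,0],"fingers": 0.6},{"dp": [40.9,42.3,0],"dr": [0,0,0],"fingers": 0.6},{"dp": [0,0,0],"dr": [0,0,0],"fingers": 0.6}]'

```text
time_s: 29.4
tool_pos: [0.6066, 0.3935, 0.2384]
tool_rot: [-179.8, -0.1, 117.2]
force: [0.4, -0.3, -1.7]
grip_width: 0.0552
grasp_force: 20.0
```

```bash
python3 - <<'E'
from h import *
o=env.get_obs();print(w2b(o["tool_pos"]),o["grip_width"],o["force"])
p=b2w(.063,.041,.0872);go(p,[180,0,116.75])
E
```

```text
[0.0657693  0.04472446 0.23837596] 0.055173300936574236 [ 0.36651591 -0.29681796 -1.66725404]
dp total [ -4.1  -2.3 151.2]
dr total [-0.004 -0.002  0.008]
```

Request:
step_arm --moves '[{"dp": [0,0,30],"dr": [0,0,0],"fingers": 0.6},{"dp": [0,0,35],"dr": [0,0,0],"fingers": 0.6},{"dp": [0,0,35],"dr": [0,0,0],"fingers": 0.6},{"dp": [0,0,0],"dr": [0,0,0],"fingers": 0.6},{"dp": [0,0,0],"dr": [0,0,0],"fingers": 0.6}]'

```text
time_s: 30.02
tool_pos: [0.6092, 0.3874, 0.1434]
tool_rot: [179.9, -0.1, 116.7]
force: [0.7, -0.7, -1.6]
grip_width: 0.0553
grasp_force: 20.0
```

```bash
python3 - <<'E'
from h import *
o=env.get_obs();print(w2b(o["tool_pos"]),o["tool_rot"],o["grip_width"],o["force"])
p=b2w(.063,.041,.0872);go(p,[180,0,116.75])
E
```

```text
[0.06529496 0.03806523 0.14336991] [ 1.79897217e+02 -8.81051694e-02  1.16733324e+02] 0.05534742365453101 [ 0.69534474 -0.66629697 -1.59105376]
dp total [ 2.8 -2.4 56.2]
dr total [ 0.002 -0.002 -0.   ]
```

Request:
step_arm --moves '[{"dp": [1.5,-1.2,15],"dr": [0,0,0],"fingers": 0.6},{"dp": [0,0,15],"dr": [0,0,0],"fingers": 0.6},{"dp": [0,0,13],"dr": [0,0,0],"fingers": 0.6},{"dp": [0,0,8],"dr": [0,0,0],"fingers": 0.6},{"dp": [0,0,4],"dr": [0,0,0],"fingers": 0.6}]'

```text
time_s: 30.65
tool_pos: [0.6057, 0.3882, 0.0873]
tool_rot: [-179.8, -0.1, 116.8]
force: [-8.8, -4.8, 18.2]
grip_width: 0.0556
grasp_force: 20.0
```

```bash
python3 - <<'E'
from h import *
o=env.get_obs();print(w2b(o["tool_pos"]),o["tool_rot"],o["grip_width"],o["force"])
E
```

```text
[0.06259994 0.04036002 0.08731103] [-1.79841514e+02 -1.14535694e-01  1.16775955e+02] 0.055565946187635586 [-8.8258184  -4.78922793 18.21604428]
```

Request:
step_arm --moves '[{"dp": [0,0,-1.5],"dr": [0,0,0],"fingers": 0.6},{"dp": [0,0,0],"dr": [0,0,0],"fingers": 0.2},{"dp": [0,0,0],"dr": [0,0,0],"fingers": 0.2},{"dp": [0,0,0],"dr": [0,0,0],"fingers": 0.2},{"dp": [0,0,0],"dr": [0,0,0],"fingers": 0.2}]'

```text
time_s: 31.28
tool_pos: [0.6064, 0.3886, 0.0875]
tool_rot: [-180.0, -0.1, 116.8]
force: [0.7, -0.5, -0.1]
grip_width: 0.0693
grasp_force: 0.0
```

Request:
step_arm --moves '[{"dp": [0,0,-15],"dr": [0,0,0],"fingers": 0.2},{"dp": [0,0,-35],"dr": [0,0,0],"fingers": 0.2},{"dp": [0,0,-50],"dr": [0,0,0],"fingers": 0.2},{"dp": [0,0,-50],"dr": [0,0,0],"fingers": 0.2},{"dp": [0,0,0],"dr": [0,0,0],"fingers": 0.2}]'

```text
time_s: 31.9
tool_pos: [0.6093, 0.3894, 0.2451]
tool_rot: [179.4, -0.2, 116.8]
force: [0.6, 0.5, 0.8]
grip_width: 0.0693
grasp_force: 0.0
```

```bash
python3 - <<'E'
from h import *
im,m=grab("wrist","w11");o=env.get_obs();print(o["tool_pos"],o["grip_width"])
np.savez("w11.npz",R=m["R"],t=m["t"],k=[m["fx"],m["fy"],m["cx"],m["cy"]])
g=cv2.GaussianBlur(cv2.cvtColor(im,cv2.COLOR_RGB2GRAY),(3,3),0)
for P in [b2w(-.063,.041,.11),b2w(.063,.041,.11)]:
    u,v=proj(m,[P])[0].astype(int);x0,y0=max(u-50,0),max(v-50,0);print(u,v)
    c=cv2.HoughCircles(g[y0:y0+100,x0:x0+100],cv2.HOUGH_GRADIENT,1,5,param1=80,param2=12,minRadius=25,maxRadius=40)
    for k in (c[0][:3] if c is not None else []): print(k+[x0,y0,0],w2b(ray(m,k[0]+x0,k[1]+y0,.11)).round(4))
go([.47,0,.24]);go([.47,-.408,.24])
E
```

```text
[0.60803712 0.38886192 0.24175273] 0.06976462291456444
163 225
[166.5        224.5         33.79999924] [-0.0604  0.0419  0.11  ]
[169.5 220.5  35. ] [-0.0575  0.0454  0.11  ]
[165.5        230.5         39.40000153] [-0.062   0.0366  0.11  ]
311 225
[313.5        226.5         32.59999847] [0.0646 0.0397 0.11  ]
[315.5        233.5         39.40000153] [0.0663 0.0334 0.11  ]
[310.5        222.5         33.79999924] [0.0621 0.0433 0.11  ]
dp total [-285.  -298.4   -0.7]
dp total [-649.3 -482.1   -2.6]
```

Request:
step_arm --moves '[{"dp": [-40.8,-42.3,0],"dr": [0,0,0],"fingers": 0.1},{"dp": [-40.8,-42.3,0],"dr": [0,0,0],"fingers": 0.1},{"dp": [-40.8,-42.3,0],"dr": [0,0,0],"fingers": 0.1},{"dp": [-40.8,-42.3,0],"dr": [0,0,0],"fingers": 0.1},{"dp": [-40.8,-42.3,0],"dr": [0,0,0],"fingers": 0.1}]'

```text
time_s: 32.58
tool_pos: [0.5082, 0.109, 0.2365]
tool_rot: [-179.9, -0.1, 116.8]
force: [0.2, -0.7, 0.7]
grip_width: 0.0784
grasp_force: 0.0
```

Request:
step_arm --moves '[{"dp": [-40.8,-42.3,0],"dr": [0,0,0],"fingers": 0.1},{"dp": [-40.8,-42.3,0],"dr": [0,0,0],"fingers": 0.1},{"dp": [-52.1,-26.1,0],"dr": [0,0,0],"fingers": 0.1},{"dp": [-52.1,-26.1,0],"dr": [0,0,0],"fingers": 0.1},{"dp": [-52.1,-26.1,0],"dr": [0,0,0],"fingers": 0.1}]'

```text
time_s: 33.2
tool_pos: [0.4705, -0.1762, 0.2366]
tool_rot: [-180.0, -0.2, 116.8]
force: [0.9, 0.7, 1.0]
grip_width: 0.0787
grasp_force: 0.0
```

Request:
step_arm --moves '[{"dp": [-52.1,-26.1,0],"dr": [0,0,0],"fingers": 0.1},{"dp": [-52.1,-26.1,0],"dr": [0,0,0],"fingers": 0.1},{"dp": [-52.1,-26.1,0],"dr": [0,0,0],"fingers": 0.1},{"dp": [-52.1,-26.1,0],"dr": [0,0,0],"fingers": 0.1},{"dp": [0,0,0],"dr": [0,0,0],"fingers": 0.1}]'

```text
time_s: 33.83
tool_pos: [0.4677, -0.4136, 0.235]
tool_rot: [-179.6, -0.1, 116.2]
force: [-0.4, -0.1, 0.0]
grip_width: 0.0785
grasp_force: 0.0
```

```bash
cat >> h.py <<'E'
def lids(m,im,Ps,h,n=2):
    g=cv2.GaussianBlur(cv2.cvtColor(im,cv2.COLOR_RGB2GRAY),(3,3),0)
    for P in Ps:
        u,v=proj(m,[P])[0].astype(int);x0,y0=max(u-48,0),max(v-48,0)
        d=-(np.array(m["R"]).T@m["t"])[2]*-1;d=(-np.array(m["R"]).T@m["t"])[2]-h;r=.028*m["fx"]/d
        c=cv2.HoughCircles(g[y0:y0+96,x0:x0+96],cv2.HOUGH_GRADIENT,1,5,param1=80,param2=12,minRadius=int(r*.9),maxRadius=int(r*1.15))
        for k in (c[0][:n] if c is not None else []): print(np.round(P,3),"->",(k+[x0,y0,0]).round(1),ray(m,k[0]+x0,k[1]+y0,h).round(4))
E
python3 - <<'E'
from h import *
im,m=grab("wrist","w12")
lids(m,im,[(.471,-.4085,.044),(.5635,-.435,.044)],.044)
go([.471,-.4085,.019],[180,0,116.75])
E
```

```text
[ 0.471 -0.408  0.044] -> [323.5 208.5  27.7] [ 0.4708 -0.4091  0.044 ]
[ 0.471 -0.408  0.044] -> [319.5 205.5  28. ] [ 0.4659 -0.4081  0.044 ]
[ 0.564 -0.435  0.044] -> [389.5 270.5  26.8] [ 0.5631 -0.4382  0.044 ]
[ 0.564 -0.435  0.044] -> [388.5 264.5  30.2] [ 0.5588 -0.4328  0.044 ]
dp total [  0.4   3.3 216.2]
dr total [-0.005 -0.003 -0.006]
```

Request:
step_arm --moves '[{"dp": [0,1,50],"dr": [0,0,0],"fingers": 0.1},{"dp": [0,0,50],"dr": [0,0,0],"fingers": 0.1},{"dp": [0,0,50],"dr": [0,0,0],"fingers": 0.1},{"dp": [0,0,45],"dr": [0,0,0],"fingers": 0.1},{"dp": [0,0,22],"dr": [0,0,0],"fingers": 0.1}]'

```text
time_s: 34.5
tool_pos: [0.4725, -0.4037, 0.0172]
tool_rot: [-179.9, -0.3, 116.9]
force: [-0.2, -0.3, -0.2]
grip_width: 0.0784
grasp_force: 0.0
```

Request:
step_arm --moves '[{"dp": [0,0,0],"dr": [0,0,0],"fingers": 0.6},{"dp": [0,0,0],"dr": [0,0,0],"fingers": 0.6},{"dp": [0,0,0],"dr": [0,0,0],"fingers": 0.6},{"dp": [0,0,0],"dr": [0,0,0],"fingers": 0.6},{"dp": [0,0,0],"dr": [0,0,0],"fingers": 0.6}]'

```text
time_s: 35.12
tool_pos: [0.4735, -0.4082, 0.0217]
tool_rot: [180.0, 0.0, 116.8]
force: [-1.6, 0.7, 6.4]
grip_width: 0.0555
grasp_force: 20.0
```

Request:
step_arm --moves '[{"dp": [0,0,-20],"dr": [0,0,0],"fingers": 0.6},{"dp": [0,0,-50],"dr": [0,0,0],"fingers": 0.6},{"dp": [0,0,-50],"dr": [0,0,0],"fingers": 0.6},{"dp": [0,0,-50],"dr": [0,0,0],"fingers": 0.6},{"dp": [0,0,-50],"dr": [0,0,0],"fingers": 0.6}]'

```text
time_s: 35.75
tool_pos: [0.4727, -0.4074, 0.2426]
tool_rot: [180.0, -0.1, 116.7]
force: [0.5, -0.9, -0.3]
grip_width: 0.0554
grasp_force: 20.0
```

```bash
python3 - <<'E'
from h import *
o=env.get_obs();print(o["tool_pos"],o["grip_width"],o["tool_rot"])
go([.47,0,.24]);p=b2w(-.063,-.035,.24);print(p);go(p,[180,0,116.75])
E
```

```text
[ 0.47266276 -0.40736611  0.24262792] 0.055445436281790675 [ 1.79979217e+02 -6.28469428e-02  1.16743481e+02]
dp total [365.  180.9   3.1]
[0.52749577 0.26438954 0.24      ]
dp total [575.2 351.3   3.4]
dr total [ 0.    -0.001 -0.   ]
```

Request:
step_arm --moves '[{"dp": [52.1,25.9,0],"dr": [0,0,0],"fingers": 0.6},{"dp": [52.1,25.9,0],"dr": [0,0,0],"fingers": 0.6},{"dp": [52.1,25.9,0],"dr": [0,0,0],"fingers": 0.6},{"dp": [52.1,25.9,0],"dr": [0,0,0],"fingers": 0.6},{"dp": [52.1,25.9,0],"dr": [0,0,0],"fingers": 0.6}]'

```text
time_s: 36.38
tool_pos: [0.4709, -0.115, 0.2411]
tool_rot: [179.9, -0.1, 116.7]
force: [0.9, -1.2, -1.1]
grip_width: 0.0558
grasp_force: 20.0
```

Request:
step_arm --moves '[{"dp": [52.1,25.9,0],"dr": [0,0,0],"fingers": 0.6},{"dp": [52.1,25.9,0],"dr": [0,0,0],"fingers": 0.6},{"dp": [42,34.1,0],"dr": [0,0,0],"fingers": 0.6},{"dp": [42,34.1,0],"dr": [0,0,0],"fingers": 0.6},{"dp": [42,34.1,0],"dr": [0,0,0],"fingers": 0.6}]'

```text
time_s: 37.0
tool_pos: [0.5054, 0.1596, 0.2416]
tool_rot: [180.0, -0.1, 116.7]
force: [0.7, -0.2, -1.0]
grip_width: 0.0559
grasp_force: 20.0
```

Request:
step_arm --moves '[{"dp": [42,34.1,0],"dr": [0,0,0],"fingers": 0.6},{"dp": [42,34.1,0],"dr": [0,0,0],"fingers": 0.6},{"dp": [0,0,30],"dr": [0,0,0],"fingers": 0.6},{"dp": [0,0,30],"dr": [0,0,0],"fingers": 0.6},{"dp": [0,0,0],"dr": [0,0,0],"fingers": 0.6}]'

```text
time_s: 37.62
tool_pos: [0.5265, 0.2632, 0.1791]
tool_rot: [-179.7, -0.1, 116.7]
force: [0.9, 0.3, -1.2]
grip_width: 0.0553
grasp_force: 20.0
```

```bash
python3 - <<'E'
from h import *
o=env.get_obs();print(w2b(o["tool_pos"]),o["tool_rot"],o["grip_width"],o["force"])
p=b2w(-.063,-.035,.0885);go(p,[180,0,116.75])
E
```

```text
[-0.06439788 -0.03565825  0.17906949] [-1.79704333e+02 -5.30254897e-02  1.16747233e+02] 0.05534952127074976 [ 0.86923828  0.30735678 -1.16458753]
dp total [ 0.6  1.9 90.6]
dr total [-0.005 -0.001 -0.   ]
```

Request:
step_arm --moves '[{"dp": [0,1,30],"dr": [0,0,0],"fingers": 0.6},{"dp": [0,0,30],"dr": [0,0,0],"fingers": 0.6},{"dp": [0,0,20],"dr": [0,0,0],"fingers": 0.6},{"dp": [0,0,8],"dr": [0,0,0],"fingers": 0.6},{"dp": [0,0,4],"dr": [0,0,0],"fingers": 0.6}]'

```text
time_s: 38.25
tool_pos: [0.5294, 0.265, 0.0892]
tool_rot: [180.0, -0.1, 116.8]
force: [0.3, -0.2, -0.4]
grip_width: 0.0556
grasp_force: 20.0
```

Request:
step_arm --moves '[{"dp": [0,0,0],"dr": [0,0,0],"fingers": 0.6},{"dp": [0,0,0],"dr": [0,0,0],"fingers": 0.6},{"dp": [0,0,0],"dr": [0,0,0],"fingers": 0.6},{"dp": [0,0,0],"dr": [0,0,0],"fingers": 0.6},{"dp": [0,0,0],"dr": [0,0,0],"fingers": 0.6}]'

```text
time_s: 38.88
tool_pos: [0.5288, 0.2648, 0.0886]
tool_rot: [-180.0, -0.1, 116.8]
force: [-0.5, 0.4, -2.1]
grip_width: 0.0553
grasp_force: 20.0
```

Request:
step_arm --moves '[{"dp": [0,0,1.5],"dr": [0,0,0],"fingers": 0.6},{"dp": [0,0,0],"dr": [0,0,0],"fingers": 0.2},{"dp": [0,0,0],"dr": [0,0,0],"fingers": 0.2},{"dp": [0,0,0],"dr": [0,0,0],"fingers": 0.2},{"dp": [0,0,0],"dr": [0,0,0],"fingers": 0.2}]'

```text
time_s: 39.5
tool_pos: [0.5288, 0.2647, 0.0869]
tool_rot: [-180.0, -0.1, 116.8]
force: [-0.4, -0.3, 0.6]
grip_width: 0.0695
grasp_force: 0.0
```

Request:
step_arm --moves '[{"dp": [0,0,-15],"dr": [0,0,0],"fingers": 0.2},{"dp": [0,0,-35],"dr": [0,0,0],"fingers": 0.2},{"dp": [0,0,-50],"dr": [0,0,0],"fingers": 0.2},{"dp": [0,0,-50],"dr": [0,0,0],"fingers": 0.2},{"dp": [0,0,0],"dr": [0,0,0],"fingers": 0.2}]'

```text
time_s: 40.12
tool_pos: [0.5318, 0.2654, 0.243]
tool_rot: [179.5, -0.2, 116.7]
force: [0.6, 0.1, -0.1]
grip_width: 0.0698
grasp_force: 0.0
```

```bash
python3 - <<'E'
from h import *
im,m=grab("wrist","w13");o=env.get_obs();print(o["tool_pos"],o["grip_width"])
lids(m,im,[b2w(*a,.11) for a in [(-.063,.041),(.063,.041),(-.063,-.035)]],.11)
print(b2w(-.063,.041,0),b2w(.063,.041,0),b2w(-.063,-.035,0))
go([.47,0,.24]);go([.563,-.437,.24])
E
```

```text
[0.53038772 0.26497472 0.24016253] 0.06971983345901418
[0.493 0.332 0.11 ] -> [313.5 132.5  37.3] [0.4958 0.3337 0.11  ]
[0.493 0.332 0.11 ] -> [308.5 132.5  37.3] [0.4923 0.3319 0.11  ]
[0.606 0.389 0.11 ] -> [468.5 132.5  36.2] [0.605  0.3885 0.11  ]
[0.606 0.389 0.11 ] -> [465.5 136.5  36.2] [0.6046 0.3849 0.11  ]
[0.527 0.264 0.11 ] -> [313.5 225.5  31.8] [0.5296 0.2658 0.11  ]
[0.527 0.264 0.11 ] -> [312.5 219.5  36.2] [0.5265 0.2702 0.11  ]
[0.49328829 0.33225593 0.        ] [0.60580364 0.38896834 0.        ] [0.52749577 0.26438954 0.        ]
dp total [-209.4 -173.2   -1.2]
dp total [-641.5 -287.    -2.9]
```

Request:
step_arm --moves '[{"dp": [-42,-34.3,0],"dr": [0,0,0],"fingers": 0.1},{"dp": [-42,-34.3,0],"dr": [0,0,0],"fingers": 0.1},{"dp": [-42,-34.3,0],"dr": [0,0,0],"fingers": 0.1},{"dp": [-42,-34.3,0],"dr": [0,0,0],"fingers": 0.1},{"dp": [-42,-34.3,0],"dr": [0,0,0],"fingers": 0.1}]'

```text
time_s: 40.8
tool_pos: [0.4692, -0.0019, 0.2358]
tool_rot: [-179.9, -0.1, 116.8]
force: [-0.1, 0.3, 1.3]
grip_width: 0.078
grasp_force: 0.0
```

Request:
step_arm --moves '[{"dp": [-45.4,-21,0],"dr": [0,0,0],"fingers": 0.1},{"dp": [-45.4,-21,0],"dr": [0,0,0],"fingers": 0.1},{"dp": [-45.4,-21,0],"dr": [0,0,0],"fingers": 0.1},{"dp": [-45.4,-21,0],"dr": [0,0,0],"fingers": 0.1},{"dp": [-45.4,-21,0],"dr": [0,0,0],"fingers": 0.1}]'

```text
time_s: 41.42
tool_pos: [0.4784, -0.251, 0.2359]
tool_rot: [-180.0, -0.2, 116.8]
force: [-0.2, -0.1, -1.1]
grip_width: 0.0783
grasp_force: 0.0
```

Request:
step_arm --moves '[{"dp": [-45.4,-21,0],"dr": [0,0,0],"fingers": 0.1},{"dp": [-53.2,4.2,0],"dr": [0,0,0],"fingers": 0.1},{"dp": [-53.2,4.2,0],"dr": [0,0,0],"fingers": 0.1},{"dp": [-53.2,4.2,0],"dr": [0,0,0],"fingers": 0.1},{"dp": [0,0,0],"dr": [0,0,0],"fingers": 0.1}]'

```text
time_s: 42.05
tool_pos: [0.5621, -0.4408, 0.232]
tool_rot: [-179.6, -0.2, 116.5]
force: [-0.5, 0.0, -1.0]
grip_width: 0.0783
grasp_force: 0.0
```

```bash
python3 - <<'E'
from h import *
im,m=grab("wrist","w14")
lids(m,im,[(.563,-.437,.044)],.044,3)
go([.563,-.437,.019],[180,0,116.75])
print(ray(load("w8.npz"),417,262,.02))
E
```

```text
[ 0.563 -0.437  0.044] -> [323.5 211.5  26.6] [ 0.5661 -0.438   0.044 ]
[ 0.563 -0.437  0.044] -> [322.5 205.5  30.2] [ 0.5625 -0.4331  0.044 ]
[ 0.563 -0.437  0.044] -> [318.5 209.5  28. ] [ 0.5607 -0.4384  0.044 ]
dp total [  0.3   2.6 214.2]
dr total [-0.005 -0.004 -0.003]
[ 0.64883239 -0.35336879  0.02      ]
```

Request:
step_arm --moves '[{"dp": [0,1,50],"dr": [0,0,0],"fingers": 0.1},{"dp": [0,0,50],"dr": [0,0,0],"fingers": 0.1},{"dp": [0,0,50],"dr": [0,0,0],"fingers": 0.1},{"dp": [0,0,45],"dr": [0,0,0],"fingers": 0.1},{"dp": [0,0,21],"dr": [0,0,0],"fingers": 0.1}]'

```text
time_s: 42.72
tool_pos: [0.5638, -0.4329, 0.0177]
tool_rot: [-179.9, -0.3, 116.9]
force: [-1.0, -0.3, -0.5]
grip_width: 0.0783
grasp_force: 0.0
```

Request:
step_arm --moves '[{"dp": [0,0,0],"dr": [0,0,0],"fingers": 0.6},{"dp": [0,0,0],"dr": [0,0,0],"fingers": 0.6},{"dp": [0,0,0],"dr": [0,0,0],"fingers": 0.6},{"dp": [0,0,0],"dr": [0,0,0],"fingers": 0.6},{"dp": [0,0,0],"dr": [0,0,0],"fingers": 0.6}]'

```text
time_s: 43.35
tool_pos: [0.5653, -0.4373, 0.0224]
tool_rot: [180.0, 0.1, 116.8]
force: [-1.7, 0.3, 6.8]
grip_width: 0.0556
grasp_force: 20.0
```

Request:
step_arm --moves '[{"dp": [0,0,-20],"dr": [0,0,0],"fingers": 0.6},{"dp": [0,0,-50],"dr": [0,0,0],"fingers": 0.6},{"dp": [0,0,-50],"dr": [0,0,0],"fingers": 0.6},{"dp": [0,0,-50],"dr": [0,0,0],"fingers": 0.6},{"dp": [0,0,-50],"dr": [0,0,0],"fingers": 0.6}]'

```text
time_s: 43.98
tool_pos: [0.5646, -0.4364, 0.2431]
tool_rot: [-180.0, -0.0, 116.8]
force: [1.4, -1.0, -1.3]
grip_width: 0.0558
grasp_force: 20.0
```

```bash
python3 - <<'E'
from h import *
o=env.get_obs();print(o["tool_pos"],o["grip_width"],o["tool_rot"])
go([.48,-.30,.24]);go([.47,0,.24]);p=b2w(.063,-.035,.24);print(p);go(p,[180,0,116.75])
E
```

```text
[ 0.56457824 -0.43641297  0.24306748] 0.055776098250046424 [-1.79997754e+02 -4.93998564e-02  1.16757524e+02]
dp total [159.9 -14.1   3.2]
dp total [432.3 112.    3.4]
[0.64001112 0.32110194 0.24      ]
dp total [642.4 408.4   3.6]
dr total [-0.    -0.001  0.   ]
```

Request:
step_arm --moves '[{"dp": [53.3,-4.7,0],"dr": [0,0,0],"fingers": 0.6},{"dp": [53.3,-4.7,0],"dr": [0,0,0],"fingers": 0.6},{"dp": [53.3,-4.7,0],"dr": [0,0,0],"fingers": 0.6},{"dp": [45.4,21,0],"dr": [0,0,0],"fingers": 0.6},{"dp": [45.4,21,0],"dr": [0,0,0],"fingers": 0.6}]'

```text
time_s: 44.6
tool_pos: [0.4761, -0.1991, 0.2408]
tool_rot: [180.0, -0.2, 116.7]
force: [0.1, -0.2, 0.3]
grip_width: 0.0557
grasp_force: 20.0
```

Request:
step_arm --moves '[{"dp": [45.4,21,0],"dr": [0,0,0],"fingers": 0.6},{"dp": [45.4,21,0],"dr": [0,0,0],"fingers": 0.6},{"dp": [45.4,21,0],"dr": [0,0,0],"fingers": 0.6},{"dp": [45.4,21,0],"dr": [0,0,0],"fingers": 0.6},{"dp": [35,49.4,0],"dr": [0,0,0],"fingers": 0.6}]'

```text
time_s: 45.22
tool_pos: [0.4976, 0.0539, 0.2422]
tool_rot: [179.9, -0.3, 116.7]
force: [0.9, -0.3, -0.5]
grip_width: 0.056
grasp_force: 20.0
```

Request:
step_arm --moves '[{"dp": [35,49.4,0],"dr": [0,0,0],"fingers": 0.6},{"dp": [35,49.4,0],"dr": [0,0,0],"fingers": 0.6},{"dp": [35,49.4,0],"dr": [0,0,0],"fingers": 0.6},{"dp": [35,49.4,0],"dr": [0,0,0],"fingers": 0.6},{"dp": [35,49.4,0],"dr": [0,0,0],"fingers": 0.6}]'

```text
time_s: 45.85
tool_pos: [0.6408, 0.3225, 0.242]
tool_rot: [180.0, -0.1, 116.8]
force: [0.8, 0.5, 0.4]
grip_width: 0.0553
grasp_force: 20.0
```

Request:
step_arm --moves '[{"dp": [0,0,0],"dr": [0,0,0],"fingers": 0.6},{"dp": [0,0,30],"dr": [0,0,0],"fingers": 0.6},{"dp": [0,0,30],"dr": [0,0,0],"fingers": 0.6},{"dp": [0,0,0],"dr": [0,0,0],"fingers": 0.6},{"dp": [0,0,0],"dr": [0,0,0],"fingers": 0.6}]'

```text
time_s: 46.48
tool_pos: [0.6405, 0.3206, 0.183]
tool_rot: [179.9, -0.1, 116.7]
force: [0.3, -0.6, -0.4]
grip_width: 0.0554
grasp_force: 20.0
```

```bash
python3 - <<'E'
from h import *
o=env.get_obs();print(w2b(o["tool_pos"]),o["tool_rot"],o["grip_width"],o["force"])
p=b2w(.063,-.035,.0885);go(p,[180,0,116.75])
E
```

```text
[ 0.06323783 -0.03569771  0.18303   ] [ 1.79914718e+02 -9.65609884e-02  1.16740579e+02] 0.05536870216129436 [ 0.29089727 -0.57693186 -0.36864632]
dp total [ 0.5 -0.4 94.5]
dr total [ 0.001 -0.002 -0.   ]
```

Request:
step_arm --moves '[{"dp": [0,0,30],"dr": [0,0,0],"fingers": 0.6},{"dp": [0,0,30],"dr": [0,0,0],"fingers": 0.6},{"dp": [0,0,20],"dr": [0,0,0],"fingers": 0.6},{"dp": [0,0,10],"dr": [0,0,0],"fingers": 0.6},{"dp": [0,0,4],"dr": [0,0,0],"fingers": 0.6}]'

```text
time_s: 47.1
tool_pos: [0.6399, 0.3212, 0.0884]
tool_rot: [-180.0, -0.1, 116.8]
force: [-6.4, -2.2, 13.1]
grip_width: 0.0552
grasp_force: 20.0
```

Request:
step_arm --moves '[{"dp": [0,0,0],"dr": [0,0,0],"fingers": 0.6},{"dp": [0,0,0],"dr": [0,0,0],"fingers": 0.2},{"dp": [0,0,0],"dr": [0,0,0],"fingers": 0.2},{"dp": [0,0,0],"dr": [0,0,0],"fingers": 0.2},{"dp": [0,0,0],"dr": [0,0,0],"fingers": 0.2}]'

```text
time_s: 47.72
tool_pos: [0.6398, 0.3211, 0.0869]
tool_rot: [-180.0, -0.1, 116.8]
force: [-1.1, -0.3, 0.2]
grip_width: 0.0695
grasp_force: 0.0
```

Request:
step_arm --moves '[{"dp": [0,0,-15],"dr": [0,0,0],"fingers": 0.2},{"dp": [0,0,-35],"dr": [0,0,0],"fingers": 0.2},{"dp": [0,0,-50],"dr": [0,0,0],"fingers": 0.2},{"dp": [0,0,-50],"dr": [0,0,0],"fingers": 0.2},{"dp": [0,0,-50],"dr": [0,0,0],"fingers": 0.2}]'

```text
time_s: 48.35
tool_pos: [0.6401, 0.3206, 0.29]
tool_rot: [180.0, -0.1, 116.8]
force: [0.8, 0.5, 0.4]
grip_width: 0.0696
grasp_force: 0.0
```

```bash
python3 - <<'E'
from h import *
im,m=grab("wrist","w15");o=env.get_obs();print(o["tool_pos"],o["grip_width"])
lids(m,im,[b2w(*a,.11) for a in [(-.063,.041),(.063,.041),(-.063,-.035),(.063,-.035)]],.11,3)
print(b2w(.063,-.035,0))
D=b2w(-.034,-.125,.13);print(D); go([.44,.24,.30],[180,0,116.75])
E
```

```text
[0.64246673 0.32115962 0.29818522] 0.0694996301175269
[0.493 0.332 0.11 ] -> [179.5 132.5  32.4] [0.4941 0.3322 0.11  ]
[0.493 0.332 0.11 ] -> [182.5 128.5  32.4] [0.4953 0.3367 0.11  ]
[0.493 0.332 0.11 ] -> [185.5 133.5  30.2] [0.4993 0.3338 0.11  ]
[0.606 0.389 0.11 ] -> [320.5 135.5  31.3] [0.61   0.3875 0.11  ]
[0.606 0.389 0.11 ] -> [315.5 135.5  30.2] [0.6059 0.3854 0.11  ]
[0.606 0.389 0.11 ] -> [317.5 130.5  26.8] [0.6056 0.3902 0.11  ]
[0.527 0.264 0.11 ] -> [191.5 211.5  28. ] [0.53   0.2677 0.11  ]
[0.527 0.264 0.11 ] -> [185.5 219.5  31.3] [0.5275 0.2575 0.11  ]
[0.527 0.264 0.11 ] -> [186.5 213.5  28. ] [0.5263 0.2636 0.11  ]
[0.64  0.321 0.11 ] -> [317.5 213.5  28. ] [0.6404 0.3209 0.11  ]
[0.64  0.321 0.11 ] -> [318.5 208.5  32.4] [0.639  0.3258 0.11  ]
[0.64  0.321 0.11 ] -> [320.5 218.5  32.4] [0.6452 0.3178 0.11  ]
[0.64001112 0.32110194 0.        ]
[0.59390102 0.19707429 0.13      ]
dp total [  18.8 -217.3   -4.3]
dr total [ 0.012 -0.002  0.001]
```

Request:
step_arm --moves '[{"dp": [-18,-19.4,2],"dr": [0,0,0],"fingers": 0},{"dp": [-18,-19.4,2],"dr": [0,0,0],"fingers": 0},{"dp": [-18,-19.4,2],"dr": [0,0,0],"fingers": 0},{"dp": [-18,-19.4,2],"dr": [0,0,0],"fingers": 0},{"dp": [-18,-19.4,2],"dr": [0,0,0],"fingers": 0}]'

```text
time_s: 49.02
tool_pos: [0.5939, 0.1957, 0.2778]
tool_rot: [180.0, -0.1, 116.8]
force: [-0.0, -0.1, 0.2]
grip_width: 0.0868
grasp_force: 0.0
```

Request:
step_arm --moves '[{"dp": [0,0,0],"dr": [0,0,0],"fingers": 0},{"dp": [0,0,0],"dr": [0,0,0],"fingers": 0},{"dp": [0,0,0],"dr": [0,0,0],"fingers": 0},{"dp": [0,0,0],"dr": [0,0,0],"fingers": 0},{"dp": [0,0,0],"dr": [0,0,0],"fingers": 0}]'

```text
time_s: 49.65
tool_pos: [0.594, 0.1972, 0.2767]
tool_rot: [-179.9, -0.1, 116.8]
force: [0.3, -0.1, -0.2]
grip_width: 0.0871
grasp_force: 0.0
```

```bash
cat >> h.py <<'E'
def rect(m,im,cx,cy,z,half=.04,n=40):
    """bath-frame top view round (cx,cy) at height z; col=+x, row=-y"""
    a=np.linspace(-half,half,n);X,Y=np.meshgrid(cx+a,cy-a)
    P=np.array([b2w(x,y,z) for x,y in zip(X.ravel(),Y.ravel())]);uv=proj(m,P).astype(np.float32)
    return cv2.remap(im,uv[:,0].reshape(n,n),uv[:,1].reshape(n,n),cv2.INTER_LINEAR)
def asc(I):
    g=cv2.cvtColor(I,cv2.COLOR_RGB2GRAY)
    for r in g: print("".join(" .:-=+*#%@"[min(9,int(v)//26)] for v in r))
E
python3 - <<'E'
from h import *
im,m=grab("wrist","w16");o=env.get_obs();print(o["tool_pos"])
np.savez("w16.npz",R=m["R"],t=m["t"],k=[m["fx"],m["fy"],m["cx"],m["cy"]])
print(proj(m,[b2w(-.034,-.125,.104),b2w(-.034,-.165,.104)]))
asc(rect(m,im,-.034,-.125,.106));print();asc(rect(m,im,-.034,-.125,.137))
E
```

```text
[0.5940283  0.19704193 0.27670554]
[[317.21912638 215.49896614]
 [317.25483197 254.82360872]]
@%@%%%%%%%%%%%%%*------------=++++++=---
%%%%%%%%%%%%%%%%+------------=+++++=----
%%%%%%%%%%%%%%%%+------------======+=---
%#%%#%%%%%%%####=-----------========----
*****************=--------===========---
%%%%%%%%#########+========++++++++++====
@@@@@@@@@@@@@@@@*=========+*++++*+**+===
################+---------=======+=+=---
+++++++++++++++=-::::--:::::::::::::::::
+++++++++++++++*=-=====-:=--::::::::::::
+++++++++++++*%%=:=====-:====-::::::::::
++++++++++++#@@%=.=====-:======:::::::::
++****+++++%@@@@+.==+++-=+++++=:=:::::::
+++++++++**%@@@@*--==---+=+===.-==::::::
++++++++*%=-%@@@=:.     .:-==:-===-:::::
++++++++%@%-=@%+.          .-======-::::
+++++++#@@@%*%-             .:======::-:
***+*+*@@@@@@- .              :++*++-:-=
******%@@@@@+ ::               =*+-:=-::
******@@@@@#  :.               :+-=+*=::
*****#@@@@@-  :.                -****+::
*****%@@@@%.  .=:               .+****==
*****%@@@@+ .  -=.               =**+**+
*****@@@@@- .. .==.              =**#%#+
*****@@@@@: ..  :*=   
[... 1574 characters left out ...]
+++
******#@@@@:.....  =*:       .. %@@@%+++
******#@@@@* .....  ++         .@@@@%+++
*******@@@@%....... .:         :*%@@*+++
*******%@@@@-............     .+-#@@++++
*******#@@@@#.............    =@%=-+=+++
*******+%@@@@#.............  -@@@= ..-++
******++*@@@++*............  %@@@*.....=
********+#@+:%@#:........... +@@@#.....+
******+++++-%@@@@#-:........ -@@%+:...-+
***++++++++#@@@@@#%@@%#+:....-#%*++=.:++
++*+++++++++#@@@@+@@@@@+*: -%@*+++++++++
++++++++++++++#@@+@@@@@+%%+@@*++++++++++
+++++++++++++++**#@@@@@#%@%*++++++++++++
###########*###**###%%%##########*###*##
@@@@@@@@@@@@@@@@@@@@@@@@@@@@@@@@@@@@@@@@
%%%%%%%%%%%%%%%%%%%%%%%%%%%%%%%%%%%%%%%%
%%%%%%%%%%%%%%%%%%%%%%%%%%%%%%%%%%%%%%%%
```

```bash
python3 - <<'E'
from h import *
m=load("w16.npz");im=cv2.imread("pics/w16.png")[:,:,::-1].copy()
I=rect(m,im,-.032,-.137,.106,.04,161);cv2.imwrite("pics/r106.png",I[:,:,::-1])
g=cv2.cvtColor(I,cv2.COLOR_RGB2GRAY)
c=cv2.HoughCircles(cv2.GaussianBlur(g,(5,5),0),cv2.HOUGH_GRADIENT,1,3,param1=90,param2=15,minRadius=44,maxRadius=68)
for k in c[0][:6]: print("circ: x,y,r mm",-32+(k[0]-80)*.5,-137-(k[1]-80)*.5,k[2]*.5)
# line at z=.137: bright pixels within 26 mm
J=cv2.cvtColor(rect(m,im,-.032,-.137,.137,.04,161),cv2.COLOR_RGB2GRAY)
n=61
asc(rect(m,im,-.032,-.137,.137,.034,52));print();asc(rect(m,im,-.032,-.137,.106,.038,56))
E
```

```text
circ: x,y,r mm -31.75 -136.25 33.7
circ: x,y,r mm -31.25 -134.75 33.15
circ: x,y,r mm -32.75 -137.75 32.05
circ: x,y,r mm -28.25 -134.25 32.05
circ: x,y,r mm -28.75 -136.25 25.4
circ: x,y,r mm -27.75 -131.75 29.8
*****+++++++#@@@@@%*:.===+++=:-=+++++++-:=-:::::::::
+*++*++++++*%@@@@@@*-:-=++=++==+++++++=::=+-::::::::
+++++++++**=*@@@@@@#=-----::::-======-.:====-:::::::
++++++++*%#--*%@@@%+-:.       ..:--==:.-====-:::::::
++++++++%@@#-:*@@@*:              .-=--======-::::::
+++++++#@@@@*-+%%+:                .:-========-:::::
++++++*%@@@@@##%=.                   .-======+=:::--
++*++*%@@@@@@@%=...                   .-+++*+++-::==
*****#@@@@@@@@*..::                    .=***+-:-=::-
*****%@@@@@@@*: .-.                     -**=-:-=+:.:
*****@@@@@@@%-  .-.                     .==--++*+-::
****#@@@@@@@*.  .:.                      :+++***+=::
****#@@@@@@@-   .:-.                     .=******+--
****%@@@@@@#:    :=-.                     :+*****+=+
****@@@@@@@=  .  :==:                     .=**+++**+
***#@@@@@@%- ...  :==:                    .=*****#*+
***#@@@@@@%: ...  .-+=:                
[... 4361 characters left out ...]
 :#@@@@@*:......
****+*++++*+=*@@@@@@@@#=-:::............ .*@@@@#+-:.....
++**+++++++*#@@@@@@@@@#*%%%%#*+==:...... .-%@@#*++=-:..:
++++++++++++*%@@@@@@@@*#@@@@@@@#==:... .-++*%#*+++++=::=
+++++++++++++*#@@@@@@%+%@@@@@@@#+*+:..:=%@%**++++++++==+
++++++++++++++**%@@@@#+@@@@@@@@%+%%+:-*%@@%*++++++++++++
++++++++++++++++*#%@@*+@@@@@@@@%+%@%##@@%#*+++++++++++++
++++++++++++++++++*##+#@@@@@@@@@*#@@%%%#*+++++++++++++++
++++++++++++++++++++++#%%%@@@@@%**%##*++++++++++++++++++
###########****###***#*####%%#%%###*****##*##**#***#****
@@@@@@@@@@@@@@@@@@@@@@@%@%%%@%@@@@@@@@@@@@@@@@@@@@@@@@@@
@@@@@@@@@@@@@@@@@@@@@@@@@@@@@@@@@@@@@@@@@@@@@@@@@@@@@@@@
%%%%%%%%%%%%%%%%%%%%%%%%%%%%%%%%%%%%%%%%%%%%%%%%%%%%%%%%
```

```bash
python3 - <<'E'
from h import *
m=load("w16.npz");im=cv2.imread("pics/w16.png")[:,:,::-1].copy()
print(proj(m,[b2w(-.031,-.137,.106),b2w(.0,-.156,.106)]))
asc(rect(m,im,.01,-.155,.106,.035,52))
# polar profile about the axis at z=.106, radii 29..36 mm
for r in (.027,.029,.031,.033,.036):
    a=np.radians(np.arange(180,-180,-5));P=np.array([b2w(-.031+r*np.cos(t),-.137+r*np.sin(t),.106) for t in a]);uv=proj(m,P).astype(np.float32)
    v=cv2.remap(im,uv[:,:1],uv[:,1:],cv2.INTER_LINEAR)[:,0].mean(1);print(r,"".join(" .:-=+*#%@"[min(9,int(x)//26)] for x in v))
E
```

```text
[[320.34692347 228.15872586]
 [352.07818801 246.88943947]]
         :=++**++=--:-==-==--=--=--==-::::::..      
          -+***=-:-=::::::::::::::::-:::::::..      
          .=*+-:-=++-:::::::::::::.:::::::::..      
           :+=-=++*+-::::::::::::::::::::::::.      
           .-+++***+=::::::::::::::::::::::::.      
            :+******+---:--:------:--::--:-::.      
             -+*****+=====+==+====-==-===-==-.      
             -+**+++*+++++++++++++++++++++++=: ..   
             :+*++++**+++++++++++++++++++++++=::::::
             :+***#%%#++++++++++++++++++++++++++++++
             .+#**%@@%*+++++++++++++++++++++++++++++
             .*#--++***+++++++++++++++++++++++++++++
             .*#-:---+++++++++++++++++++++++++++++++
         ..  .*@%%%%%#*+++++++++++++++++++++++++++++
         ... :%@@@@@@%++++++++++++++++++++++++++++++
        .... -%@@@@@@#++++++++++++++++++++++++++++++
         ... -%@@@@@@#++++++++++++++++++++++++++++++
          . .=@@@@@@@#++++++++++++++++++++++++++++++
            .+%@@@@@@*++++++++++++++++++++++++++++++
            .=*%@@@@#*++++++++++++
[... 1409 characters left out ...]
%%%%%%%%%%%%%%%%%%%%%%%%%%%%%%%%%%%%%%%%
%%%%%%%%%%%%%%%%%%%%%%%%%%%%%%%%%%%%%%%%%%%%%%%%%%%%
%%%%%%%%%%%%%%%%%%%%%%%%%%%%%%%%%%%%%%%%%%%%%%%%%%%%
%%%%%%%%%%%%%%%%%%%%%%%%%%%%%%%%%%%%%%%%%%%%%%%%%%%%
%%%%%%%%%%%%%%%%%%%%%%%%%%%%%%%%%%%%%%%%%%%%%%%%%%%%
%%%%%%%%%%%%%%%%%%%%%%%%%%%%%%%%%%%%%%%%%%%%%%%%%%%#
0.027 @@@@@@@@@**@@%=-=+++-+===-==+*++****#@@@*=@@@@.....=+@@@@%%@@@@.%@@@@@@@
0.029 @@@@@@@@@++@@@=.====.=++=.===*=+***==@@@%-@@@@+ ...%+@@@@%%@@@@:%@@@@@@@
0.031 @@@@@@@@@**@@@+:====.==++:===+-+***#=@@@@-#@@@#+*=+@+@@@@#%@@@@:@@@@@@@@
0.033 @@@@@@@@@*#@@@#:====.====-======***%=@@@@:.%@@%%@@%@*%%%%##%%%%+%%@%@@@@
0.036 *+*+**+++++++++:::::::::::--:::---**+**++...++++++*%%@@@%%*++++++++++++*
```

```bash
python3 - <<'E'
from h import *
m=load("w16.npz");im=cv2.imread("pics/w16.png")[:,:,::-1].copy()
J=cv2.cvtColor(rect(m,im,-.0315,-.137,.137,.03,241),cv2.COLOR_RGB2GRAY).astype(float)
Y,X=np.mgrid[:241,:241];x=(X-120)*.25;y=-(Y-120)*.25;r=np.hypot(x,y)
for lo in (70,90):
    M=(J>lo)&(r<20)&(np.abs(np.cos(np.arctan2(y,x)-np.radians(122)))>.9);p=np.c_[x[M],y[M]];c=p.mean(0);d=np.linalg.svd(p-c)[2][0] if len(p)<4000 else None
    print(len(p),c,d if d is None else np.degrees(np.arctan2(d[1],d[0]))%180,p.min(0),p.max(0))
I=cv2.cvtColor(rect(m,im,-.0315,-.137,.106,.05,401),cv2.COLOR_RGB2GRAY).astype(float)
Y,X=np.mgrid[:401,:401];x=(X-200)*.25;y=-(Y-200)*.25;r=np.hypot(x,y);a=np.degrees(np.arctan2(y,x))
M=(I<60)&(r>34)&(r<46)&(a>-45)&(a<-10);print("tab",M.sum()/16,"mm2",x[M].mean(),y[M].mean(),np.median(a[M]),a[M].min(),a[M].max(),r[M].max())
for q in range(31,46,2):
    k=M&(abs(r-q)<1);print(q,a[k].min() if k.any() else 0,a[k].max() if k.any() else 0)
D=b2w(-.0315,-.137,.20);print(D);go(D,[180,0,BY+122])
E
```

```text
1659 [-1.04807113 -1.29234479] 113.03224047054613 [-11.75 -19.75] [16.75 17.5 ]
1451 [-0.71071675 -2.19434873] 112.50273336555101 [-11.25 -19.75] [16.75 17.25]
tab 83.6875 mm2 34.28678117998506 -19.70500373412995 -29.82708465447474 -36.56309586859409 -23.45233455673853 44.61081707388915
31 0 0
33 0 0
35 -34.796026278268315 -24.24592868120061
37 -36.56309586859409 -23.45233455673853
39 -36.27386422370128 -23.54344486743665
41 -35.949278322816276 -23.853905820592324
43 -36.00285657893494 -24.134858429030817
45 -35.3112134396332 -25.114834886144564
[0.60153465 0.18748378 0.2       ]
dp total [-12.    2.5  76.7]
dr total [-0.001 -0.002 -0.558]
```

Request:
step_arm --moves '[{"dp": [-12,2.5,15],"dr": [0,0,0],"fingers": 0.5},{"dp": [0,0,15],"dr": [0,0,-0.131],"fingers": 0.5},{"dp": [0,0,15],"dr": [0,0,-0.131],"fingers": 0.5},{"dp": [0,0,15],"dr": [0,0,-0.131],"fingers": 0.5},{"dp": [0,0,15],"dr": [0,0,-0.131],"fingers": 0.5}]' --squeeze 12

```text
time_s: 50.32
tool_pos: [0.6015, 0.1861, 0.2001]
tool_rot: [-179.9, -0.1, 147.0]
force: [1.6, -0.2, 0.4]
grip_width: 0.0471
grasp_force: 0.0
```

Request:
step_arm --moves '[{"dp": [0,0,0],"dr": [0,0,0],"fingers": 0.5},{"dp": [0,0,0],"dr": [0,0,0],"fingers": 0.5},{"dp": [0,0,0],"dr": [0,0,0],"fingers": 0.5},{"dp": [0,0,0],"dr": [0,0,0],"fingers": 0.5},{"dp": [0,0,0],"dr": [0,0,0],"fingers": 0.5}]'

```text
time_s: 50.95
tool_pos: [0.6016, 0.1874, 0.2021]
tool_rot: [180.0, -0.1, 146.8]
force: [0.1, -0.2, 0.8]
grip_width: 0.0432
grasp_force: 0.0
```

```bash
python3 - <<'E'
from h import *
im,m=grab("wrist","w17");o=env.get_obs();print(o["tool_pos"],o["tool_rot"],o["grip_width"],o["qpos"].round(1))
np.savez("w17.npz",R=m["R"],t=m["t"],k=[m["fx"],m["fy"],m["cx"],m["cy"]])
print(proj(m,[b2w(-.0315,-.137,.137)]))
asc(rect(m,im,-.0315,-.137,.137,.034,52))
go(b2w(-.0315,-.137,.118),[180,0,146.75])
E
```

```text
[0.60160414 0.18740688 0.20206203] [ 1.79967273e+02 -9.49929355e-02  1.46794183e+02] 0.04364094146248477 [-52.7  19.7  41.7  89.1 -13.4  76.3  47.4]
[[317.60131247 253.72516952]]
+++++++++#@@@@@@#=%@#====::=======+=-:::::::::::::::
++++++++#@@@@@@@@:=*+=+++--++=++++=::-::::::::::::::
++++++**%@@@@@@@%+=+++=====++++++=:.=+=:::::::::::::
++++++#=-%@@@@@%++--::....:-=++++-.=+++=::::::::::::
+++++%@*.:%@@@@@*:          .:-+=:-+++++=:::::::::::
++++#@@@*.-%@@#-.             .-===+=++++-::::::::::
+++*@@@@@*-%%=.                 .=+++++++=-:::::::::
+++#@@@@@@+%-  .                 .-+++*+++=:::::::::
++*@@@@@@%+:  :-.                  -***++=-:::::::::
++%@@@@%*+:   :=:                  .*++=:.:-::::::::
+*%@##+++-    .--.                  :+-..===-:::::::
+*++=+=+=.     :-.                   -=-=++=-:::::::
-==+++++-       .:-                  .=++**+=:::----
:=++++++:       .=+:                  -++**+=-::----
-++++++=.        :+=:                 :*****+-------
-++++++-         .=+=.                .******+------
-=+=+==:          .=+-                 +*****+------
=++++++:           :
[... 1192 characters left out ...]
------
***********+=----******#*+:**+==------------------==
****#*#*****=-----===++++=-==--------------------=**
@@@@@@@@@@@@%*******+++**+****++++******+++++#%%@@@@
@@@@@@@@@@@@@@%****************************##@@@@@@@
@@@@@@@@@@@@@@%####********************##%%@@@@@@@@@
%%%%%%%%%%%%%%%%%%%%%%%%%%%%%%%%%%%%%%%%%%%%%%%%%%%%
%%%%%%%%%%%%%%%%%%%%%%%%%@@@@%%%%%%%%%%%%%%%%%%%%%%%
%%%%%%%%%%%%%%%%%%%%%%%%%%%%%%%%%%%%%%%%%%%%%%%%%%%%
%%%%%%%%%%%%%%%%%%%%%%%%%%%%%%%%%%%%%%%%%%%%%%%%%%%%
%%%%%%%%%%%%%%%%%%%%%%%%%%%%%%%%%%%%%%%%%%%%%%%%%%%%
%%%%%%%%%%%%%@%%%%%%%%%%%%%%%%%%%%%%%%@%%%%%%%%%%%%%
%%%%%%%%@@%@%#*%%%%%%%%%%%%%%%%%%%%%%%%%%%%%%%%%%%%%
dp total [-0.  -0.  84.1]
dr total [ 0.001 -0.002  0.001]
```

Request:
step_arm --moves '[{"dp": [0,1,25],"dr": [0,0,-0.12],"fingers": 0.5},{"dp": [0,0,25],"dr": [0,0,0],"fingers": 0.5},{"dp": [0,0,20],"dr": [0,0,0],"fingers": 0.5},{"dp": [0,0,13],"dr": [0,0,0],"fingers": 0.5},{"dp": [0,0,0],"dr": [0,0,0],"fingers": 0.5}]'

```text
time_s: 51.62
tool_pos: [0.6014, 0.1881, 0.118]
tool_rot: [-179.9, -0.2, 153.7]
force: [-0.8, -0.1, -0.0]
grip_width: 0.0437
grasp_force: 0.0
```

Request:
step_arm --moves '[{"dp": [0,0,0],"dr": [0,0,0],"fingers": 1},{"dp": [0,0,0],"dr": [0,0,0],"fingers": 1},{"dp": [0,0,0],"dr": [0,0,0],"fingers": 1},{"dp": [0,0,0],"dr": [0,0,0],"fingers": 1},{"dp": [0,0,0],"dr": [0,0,0],"fingers": 1}]'

```text
time_s: 52.25
tool_pos: [0.6023, 0.1887, 0.1192]
tool_rot: [179.9, -0.1, 153.7]
force: [0.6, 0.9, 1.0]
grip_width: 0.0109
grasp_force: 12.0
```

```bash
python3 - <<'E'
from h import *
o=env.get_obs();print(w2b(o["tool_pos"]),o["tool_rot"],o["grip_width"],o["grasp_force"],o["force"],o["wrist_torque"])
print("tool frame force",Ro.from_euler('xyz',o["tool_rot"],degrees=True).inv().apply(o["force"]))
E
```

```text
[-0.0302282  -0.13624419  0.11917002] [ 1.79911197e+02 -7.10848007e-02  1.53690839e+02] 0.010858040211407672 11.999961286783218 [0.59684885 0.87500584 0.96008052] [ 0.15230817 -0.14765896  0.02753332]
tool frame force [-0.14601806  1.050388   -0.95863557]
```

Request:
step_arm --moves '[{"dp": [0,0,0],"dr": [0,0,0.14],"fingers": 1},{"dp": [0,0,0],"dr": [0,0,0.14],"fingers": 1},{"dp": [0,0,0],"dr": [0,0,0.14],"fingers": 1},{"dp": [0,0,0],"dr": [0,0,0.14],"fingers": 1},{"dp": [0,0,0],"dr": [0,0,0.14],"fingers": 1}]'

```text
time_s: 52.88
tool_pos: [0.6016, 0.1882, 0.1191]
tool_rot: [-179.9, -0.1, 113.3]
force: [-1.9, -0.4, 2.3]
grip_width: 0.0111
grasp_force: 12.0
```

Request:
step_arm --moves '[{"dp": [0,0,0],"dr": [0,0,0.14],"fingers": 1},{"dp": [0,0,0],"dr": [0,0,0.14],"fingers": 1},{"dp": [0,0,0],"dr": [0,0,0.14],"fingers": 1},{"dp": [0,0,0],"dr": [0,0,0.14],"fingers": 1},{"dp": [0,0,0],"dr": [0,0,0.14],"fingers": 1}]'

```text
time_s: 53.5
tool_pos: [0.6007, 0.1881, 0.1192]
tool_rot: [-179.7, 0.0, 73.2]
force: [-4.4, -0.3, 3.9]
grip_width: 0.011
grasp_force: 12.0
```

```bash
python3 - <<'E'
from h import *
o=env.get_obs();print(w2b(o["tool_pos"]),o["tool_rot"],o["grip_width"],o["grasp_force"],o["force"],o["wrist_torque"],o["qpos"].round(1))
E
```

```text
[-0.03194531 -0.13612955  0.11916235] [-1.79740740e+02  1.34627907e-03  7.32076542e+01] 0.011004342690535492 12.000378370285034 [-4.35865324 -0.30412643  3.93955887] [-0.23920803  0.95179305  0.09082343] [-61.7  28.4  55.2  94.9 -24.7  70.  -17.8]
```

Request:
step_arm --moves '[{"dp": [-0.3,-1,0],"dr": [0,0,0.13],"fingers": 1},{"dp": [0,0,0],"dr": [0,0,0.13],"fingers": 1},{"dp": [0,0,0],"dr": [0,0,0.13],"fingers": 1},{"dp": [0,0,0],"dr": [0,0,0.13],"fingers": 1},{"dp": [0,0,0],"dr": [0,0,0.13],"fingers": 1}]'

```text
time_s: 54.12
tool_pos: [0.6, 0.1886, 0.1192]
tool_rot: [-179.8, 0.1, 36.0]
force: [-3.7, -0.5, 3.6]
grip_width: 0.0105
grasp_force: 12.0
```

```bash
python3 - <<'E'
from h import *
o=env.get_obs();print(w2b(o["tool_pos"]),o["tool_rot"],o["grip_width"],o["force"],o["wrist_torque"],o["qpos"].round(1))
E
```

```text
[-0.03235194 -0.13535457  0.11918338] [-1.79796411e+02  1.01584236e-01  3.60047859e+01] 0.010506045882023961 [-3.74308418 -0.53039137  3.55103596] [-0.01847067  0.73243985  0.05618644] [-66.5  32.3  63.1  95.1 -30.3  71.8 -51. ]
```

Request:
step_arm --moves '[{"dp": [-0.5,-0.5,0],"dr": [0,0,0.12],"fingers": 1},{"dp": [0,0,0],"dr": [0,0,0.12],"fingers": 1},{"dp": [0,0,0],"dr": [0,0,0.12],"fingers": 1},{"dp": [0,0,0],"dr": [0,0,0],"fingers": 1},{"dp": [0,0,0],"dr": [0,0,0],"fingers": 1}]'

```text
time_s: 54.75
tool_pos: [0.5998, 0.189, 0.1192]
tool_rot: [-179.8, 0.1, 15.7]
force: [-2.7, 1.4, 6.5]
grip_width: 0.011
grasp_force: 12.0
```

```bash
python3 - <<'E'
from h import *
o=env.get_obs();print(w2b(o["tool_pos"]),o["tool_rot"],o["grip_width"],o["force"],o["wrist_torque"],o["qpos"].round(2))
E
```

```text
[-0.0323418  -0.13485678  0.11915164] [-1.79841042e+02  9.40535239e-02  1.57348537e+01] 0.011048272541409923 [-2.74704608  1.39904966  6.48893276] [ 0.25784363  0.87520573 -0.02843875] [-68.35  34.36  66.61  95.26 -33.    72.76 -69.3 ]
```

Request:
step_arm --moves '[{"dp": [0,0,0],"dr": [0,0,0.1],"fingers": 1},{"dp": [0,0,0],"dr": [0,0,0.1],"fingers": 1},{"dp": [0,0,0],"dr": [0,0,0.1],"fingers": 1},{"dp": [0,0,0],"dr": [0,0,0],"fingers": 1},{"dp": [0,0,0],"dr": [0,0,0],"fingers": 1}]'

```text
time_s: 55.38
tool_pos: [0.5998, 0.1894, 0.1191]
tool_rot: [-179.8, 0.1, -1.5]
force: [-2.8, 2.3, 5.7]
grip_width: 0.0108
grasp_force: 12.0
```

Request:
step_arm --moves '[{"dp": [0,0,0],"dr": [0,0,0],"fingers": 0.5},{"dp": [0,0,0],"dr": [0,0,0],"fingers": 0.5},{"dp": [0,0,0],"dr": [0,0,0],"fingers": 0.5},{"dp": [0,0,0],"dr": [0,0,0],"fingers": 0.5},{"dp": [0,0,0],"dr": [0,0,0],"fingers": 0.5}]'

```text
time_s: 56.0
tool_pos: [0.6002, 0.1883, 0.1188]
tool_rot: [-179.9, 0.1, -1.6]
force: [0.6, 0.3, 0.3]
grip_width: 0.0423
grasp_force: 0.0
```

Request:
step_arm --moves '[{"dp": [0,0,-25],"dr": [0,0,0],"fingers": 0.5},{"dp": [0,0,-25],"dr": [0,0,0],"fingers": 0.5},{"dp": [0,0,-25],"dr": [0,0,0],"fingers": 0.5},{"dp": [0,0,-25],"dr": [0,0,0],"fingers": 0.5},{"dp": [0,0,0],"dr": [0,0,0],"fingers": 0.5}]'

```text
time_s: 56.62
tool_pos: [0.602, 0.1881, 0.2225]
tool_rot: [-179.8, -0.2, -1.6]
force: [0.3, 0.5, -0.9]
grip_width: 0.0433
grasp_force: 0.0
```

```bash
python3 - <<'E'
from h import *
im,m=grab("wrist","w18");o=env.get_obs();print(o["tool_pos"],o["tool_rot"],o["grip_width"],o["qpos"].round(1))
np.savez("w18.npz",R=m["R"],t=m["t"],k=[m["fx"],m["fy"],m["cx"],m["cy"]])
print(proj(m,[b2w(-.0315,-.136,.137)]),w2b(-np.array(m["R"]).T@m["t"]))
asc(rect(m,im,-.0155,-.142,.137,.04,60));print();asc(rect(m,im,-.0155,-.142,.106,.04,60))
E
```

```text
[0.60108914 0.18819549 0.22067934] [-1.79830687e+02 -4.86661588e-02 -1.59720276e+00] 0.043482112398682965 [-69.6  28.7  68.9  88.3 -27.1  81.5 -90.7]
[[317.76635281 248.96412527]] [ 0.0441208  -0.17824933  0.38434608]
%%%%%%%%%%%%%%%%%%%%%%%%%%%%%%%%%%%%%%%%%%%%%%%%%%#==+++++++
%%%%%%%%%%%%%%%%%%%%%%%%%%%%%%%%%%%%%%%%%%%%%%%%%%*=+*******
**************************************************===+++++++
%%%%%%%%%%%%%%%%%%%%%%%%%##%%%%%%%##%%%%%%%%%%%%#*=+++++++++
@@@@@@@@@@@@@@@@@@@@@@%%%%%%%@@@%%%%%%%%%%%@%%@@#=+*********
%%%%%%%%%%%%%%%%%%%%%%%%%%%%%%%%%%%%%%%%%%%%%%%%+=+**+**+***
++++++++++++++++++++**##%###***+++++++++++++++*+-:----------
+++++++++++++++++++%@@@@@@@@=%@%#*+++++++++++**+-----=+-----
++++++++++++++**%%=%@@@@@@@%-#@@@@%*++++++++**+------+=-----
+++++++++++++#%@@@+*@@@@@@@%-%@@@@@@%*+++++***=-----=+------
+++++++++++*%@@@@@#=@@@@@@@#=@@@@@@@@%*+++***+-----=*=------
++++++++++*%@@@@@@%-#@@@@@@#*@@@@@@@@**%++***=-----++-------
+++++++++*#@@@@@@@@*%%%#%%@%%@@@@@@@*=%@%***+-----=+=-------
++++++++*+-%@@@@@@@#=:.....:-+%@@@@%-#@@@@#*=----=++--------
+++++++*%*::*@@@%+-. .....  
[... 5738 characters left out ...]
-----------------------------
*********##=#+=+++++**-=***+=-------------------------------
**********+::--====+*++==-----------------------------------
**********=::::---------------------------------------------
@@@@@@@@@@%*=+++*++++*++**+++******+**+++***++*****+****+++*
@@@@@@@@@@@#+*****************************************#*#***
@@@@@@@@@@@%#***********************************************
%%%%%%%%%%%%@%#*********************************************
#######*#######*+++++++++++++=++=+++++=+++++=+++++++++++++++
%%%%%%%%%%%######**+++***###****####%#******#####*****#####*
@@@@@@@@@@@%%%%%%%##%%%%%%%%%%%%%%%%%%%%%%%%%%%%%%%%%%%%%%%%
@@@%@@@@@@@@%%%%%%%#%%%%%%%%%%%%%%%%%%%%%%%%%%%%%%%%%%%%%%%%
```

```bash
python3 - <<'E'
from h import *
m=load("w18.npz");im=cv2.imread("pics/w18.png")[:,:,::-1].copy()
# axis: fit scale outer rim (brightness drop) at z=.106 by ring contrast
best=[]
def samp(P):
    uv=proj(m,P).astype(np.float32);return cv2.remap(im,uv[:,:1],uv[:,1:],cv2.INTER_LINEAR)[:,0].astype(float).mean(1)
A=np.radians(np.r_[35:170:3,190:290:3])
for R in (.0325,.0335,.034,.0345):
  for x in np.arange(-.036,-.026,.0005):
    for y in np.arange(-.142,-.131,.0005):
      f=lambda r:samp(np.array([b2w(x+r*np.cos(t),y+r*np.sin(t),.106) for t in A]))
      d=f(R-.0012)-f(R+.0012);best.append((np.median(d)+d.mean(),R,x,y))
best.sort();print([tuple(np.round(b,4)) for b in best[-6:]])
_,R,x,y=best[-1]
an=np.arange(-10,-50,-1)
for z in (.106,.112):
  print("z",z)
  for r in np.arange(.027,.046,.0015):
    v=samp(np.array([b2w(x+r*np.cos(t),y+r*np.sin(t),z) for t in np.radians(an)]));k=an[v<75]
    print(round(r,4),"".join(" .:-=+*#%@"[min(9,int(q)//26)] for q in v),k.min() if len(k) else"",k.max() if len(k) else "",k.mean() if len(k) else "")
E
```

```text
[(np.float64(130.3418), np.float64(0.0345), np.float64(-0.03), np.float64(-0.1355)), (np.float64(135.2658), np.float64(0.0345), np.float64(-0.031), np.float64(-0.136)), (np.float64(137.9747), np.float64(0.0345), np.float64(-0.031), np.float64(-0.1355)), (np.float64(140.6076), np.float64(0.0345), np.float64(-0.0305), np.float64(-0.1355)), (np.float64(143.0928), np.float64(0.0345), np.float64(-0.0305), np.float64(-0.136)), (np.float64(146.2954), np.float64(0.0345), np.float64(-0.03), np.float64(-0.136))]
z 0.106
0.027 **************+=-::-+******************* -28 -27 -27.5
0.0285 ***************+-::-+******************* -28 -27 -27.5
0.03 ***************+-::-=++++*************** -28 -27 -27.5
0.0315 ***************+=:.......-=+************ -34 -27 -30.5
0.033 ***************+=.        .-=+********** -36 -27 -31.5
0.0345 ============++=-:           .:===++++++= -39 -26 -32.5
0.036 --------------::.           ..:--------- -40 -25 -32.5
0.0375 ---------------:.           .:---------- -39 -25 -32.0
0.039 ---------------:.           .:---------- -39 -25 -32.0
0.0405 ---------------:.        
[... 297 characters left out ...]
*********** -28 -27 -27.5
0.03 ***************+=::-+******************* -28 -27 -27.5
0.0315 ***************+=::-====+*************** -28 -27 -27.5
0.033 ****************=:...   .:=+************ -35 -27 -31.0
0.0345 ***************+=:.       .:=+********** -37 -27 -32.0
0.036 =-===------===-:.           .:--====-=-- -39 -25 -32.0
0.0375 ---------------:.           .:---------- -39 -25 -32.0
0.039 ---------------:.           .:---------- -39 -25 -32.0
0.0405 ---------------:.           .:---------- -38 -25 -31.5
0.042 ---------------:.          .:----------- -38 -26 -32.0
0.0435 ----------------:.         .:----------- -38 -26 -32.0
0.045 -----------------:::::::::::------------ -36 -27 -31.5
```

```bash
python3 - <<'E'
from h import *
m=load("w18.npz");im=cv2.imread("pics/w18.png")[:,:,::-1].copy()
J=cv2.cvtColor(rect(m,im,-.0305,-.136,.137,.03,241),cv2.COLOR_RGB2GRAY).astype(float)
Y,X=np.mgrid[:241,:241];x=(X-120)*.25;y=-(Y-120)*.25;u=np.radians(-29);s=x*np.cos(u)+y*np.sin(u);w=-x*np.sin(u)+y*np.cos(u)
pts=[]
for q in np.arange(-1,23,1.0):
    k=(abs(s-q)<.5)&(abs(w)<6);g=J[k]-np.percentile(J[k],40);g[g<0]=0;c=(g*w[k]).sum()/g.sum();pts.append((q,c,J[k].max()))
pts=np.array(pts);print(pts.round(1).tolist())
k=(pts[:,0]>1)&(pts[:,0]<17);print("angle",-29+np.degrees(np.arctan(np.polyfit(pts[k,0],pts[k,1],1)[0])))
E
```

```text
[[-1.0, -1.7, 57.0], [0.0, -1.5, 50.0], [1.0, -0.5, 102.0], [2.0, -0.2, 140.0], [3.0, -0.1, 143.0], [4.0, -0.1, 162.0], [5.0, 0.0, 185.0], [6.0, 0.0, 188.0], [7.0, -0.1, 174.0], [8.0, -0.1, 146.0], [9.0, -0.1, 140.0], [10.0, -0.2, 141.0], [11.0, -0.0, 141.0], [12.0, 0.2, 141.0], [13.0, 0.4, 141.0], [14.0, 0.4, 167.0], [15.0, 0.4, 187.0], [16.0, 0.4, 190.0], [17.0, 0.4, 189.0], [18.0, 0.5, 189.0], [19.0, 0.5, 190.0], [20.0, 0.5, 190.0], [21.0, 0.5, 170.0], [22.0, 0.4, 89.0]]
angle -26.44403261648328
```

Request:
step_arm --moves '[{"dp": [1,0,30],"dr": [0,0,0],"fingers": 0.5},{"dp": [0,0,30],"dr": [0,0,0],"fingers": 0.5},{"dp": [0,0,25],"dr": [0,0,0],"fingers": 0.5},{"dp": [0,0,15],"dr": [0,0,0],"fingers": 0.5},{"dp": [0,0,0],"dr": [0,0,0],"fingers": 0.5}]'

```text
time_s: 57.3
tool_pos: [0.6004, 0.1882, 0.1177]
tool_rot: [-180.0, 0.2, -1.6]
force: [0.1, -0.2, 0.8]
grip_width: 0.0435
grasp_force: 0.0
```

Request:
step_arm --moves '[{"dp": [0,0,0],"dr": [0,0,0],"fingers": 1},{"dp": [0,0,0],"dr": [0,0,0],"fingers": 1},{"dp": [0,0,0],"dr": [0,0,0],"fingers": 1},{"dp": [0,0,0],"dr": [0,0,0],"fingers": 1},{"dp": [0,0,0],"dr": [0,0,0],"fingers": 1}]'

```text
time_s: 57.92
tool_pos: [0.6014, 0.1893, 0.1192]
tool_rot: [-179.9, 0.1, -1.6]
force: [0.2, 2.3, 1.7]
grip_width: 0.011
grasp_force: 12.0
```

Request:
step_arm --moves '[{"dp": [0,0,0],"dr": [0,0,0.035],"fingers": 1},{"dp": [0,0,0],"dr": [0,0,0.03],"fingers": 1},{"dp": [0,0,0],"dr": [0,0,0],"fingers": 1},{"dp": [0,0,0],"dr": [0,0,0],"fingers": 1},{"dp": [0,0,0],"dr": [0,0,0],"fingers": 1}]'

```text
time_s: 58.55
tool_pos: [0.6014, 0.1892, 0.1192]
tool_rot: [-179.9, 0.1, -5.3]
force: [-0.1, 5.1, 5.3]
grip_width: 0.0106
grasp_force: 12.0
```

Request:
step_arm --moves '[{"dp": [0,0,0],"dr": [0,0,0],"fingers": 0.5},{"dp": [0,0,0],"dr": [0,0,0],"fingers": 0.5},{"dp": [0,0,0],"dr": [0,0,0],"fingers": 0.5},{"dp": [0,0,0],"dr": [0,0,0],"fingers": 0.5},{"dp": [0,0,0],"dr": [0,0,0],"fingers": 0.5}]'

```text
time_s: 59.18
tool_pos: [0.6012, 0.188, 0.1187]
tool_rot: [-180.0, 0.1, -5.3]
force: [-0.0, -0.1, 0.1]
grip_width: 0.0426
grasp_force: 0.0
```

Request:
step_arm --moves '[{"dp": [0,0,-25],"dr": [0,0,0],"fingers": 0.5},{"dp": [0,0,-25],"dr": [0,0,0],"fingers": 0.5},{"dp": [0,0,-25],"dr": [0,0,0],"fingers": 0.5},{"dp": [0,0,-25],"dr": [0,0,0],"fingers": 0.5},{"dp": [0,0,0],"dr": [0,0,0],"fingers": 0.5}]'

```text
time_s: 59.8
tool_pos: [0.6026, 0.188, 0.2208]
tool_rot: [-179.8, -0.1, -5.3]
force: [0.3, 0.1, 0.3]
grip_width: 0.0435
grasp_force: 0.0
```

```bash
python3 - <<'E'
from h import *
im,m=grab("wrist","w19");o=env.get_obs();print(o["tool_pos"],o["tool_rot"],o["qpos"].round(1))
J=cv2.cvtColor(rect(m,im,-.0305,-.136,.137,.03,241),cv2.COLOR_RGB2GRAY).astype(float)
Y,X=np.mgrid[:241,:241];x=(X-120)*.25;y=-(Y-120)*.25;u=np.radians(-31);s=x*np.cos(u)+y*np.sin(u);w=-x*np.sin(u)+y*np.cos(u)
pts=[]
for q in np.arange(2,21,1.0):
    k=(abs(s-q)<.5)&(abs(w)<6);g=J[k]-np.percentile(J[k],40);g[g<0]=0;pts.append((q,(g*w[k]).sum()/g.sum()))
pts=np.array(pts);print(pts[::3].round(1).tolist());print("angle",-31+np.degrees(np.arctan(np.polyfit(pts[:,0],pts[:,1],1)[0])))
I=cv2.cvtColor(rect(m,im,-.0305,-.136,.108,.05,401),cv2.COLOR_RGB2GRAY).astype(float)
Y,X=np.mgrid[:401,:401];x=(X-200)*.25;y=-(Y-200)*.25;r=np.hypot(x,y);a=np.degrees(np.arctan2(y,x))
M=(I<75)&(r>35)&(r<45)&(a>-50)&(a<-10);print("tab",np.median(a[M]),a[M].min(),a[M].max())
im2,m2=grab("side","s2");print(proj(m2,[b2w(-.0305,-.136,.137),(.373,-.42,.015),(.65,-.36,.02)]))
E
```

```text
[0.60168165 0.1881228  0.21923239] [-1.79893027e+02  3.12949127e-02 -5.32172521e+00] [-68.8  28.1  67.5  88.3 -26.2  81.2 -95. ]
[[2.0, -0.1], [5.0, -0.0], [8.0, -0.1], [11.0, -0.1], [14.0, -0.1], [17.0, -0.1], [20.0, -0.2]]
angle -31.184339453002575
tab -31.843999226742525 -39.559667968994496 -24.120983119442585
[[331.9313678  194.98714659]
 [262.1289866  334.04696014]
 [374.35446948 311.53178264]]
```

```bash
python3 - <<'E'
from h import *
im,m=grab("wrist","w20")
J=[(-.063,.041),(.063,.041),(-.063,-.035),(.063,-.035)]
Ps=[b2w(*a,.11) for a in J];print(proj(m,Ps).round())
lids(m,im,Ps,.11,1)
ms=env.camera_model("scene");im=env.read_camera("scene");ss=env.read_camera("side");a=cv2.imread("pics/side0.png")[:,:,::-1]
d=cv2.absdiff(a,ss).max(2)
for n,(u,v) in dict(timer=(262,335),rotor=(375,314)).items(): print(n,"diff",d[v-12:v+12,u-15:u+15].mean())
E
```

```text
[[168. 367.]
 [ 67. 254.]
 [237. 327.]
 [140. 205.]]
[0.606 0.389 0.11 ] -> [ 73.5 251.5  39.2] [0.6077 0.3834 0.11  ]
[0.527 0.264 0.11 ] -> [242.5 320.5  36.9] [0.5334 0.259  0.11  ]
[0.64  0.321 0.11 ] -> [142.5 203.5  41.4] [0.6408 0.319  0.11  ]
timer diff 0.9055555555555556
rotor diff 0.7805555555555556
```

Jars, timer and rotor lid are all in place; the dial is within about 1° of the tab and the arm is clear.

```bash
python3 -c "
from cell import env
print(env.sign_off())"
```

```text
the job is handed in; nothing more can be done
None
```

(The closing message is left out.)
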